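Load a centrifuge bucket

ROBOT

A 6-joint arm with a two-finger parallel gripper is mounted at the origin on a cart in front of the work surface, level with it; the furniture and walls round the work are solid. World frame = base frame: x ahead of the robot, y to its left, z up, the work surface at z = 0. Lengths are in m, angles in rad, forces in N, time in s.
With the tool pointing down it reaches from about 0.4 to 0.825 m from the base axis. Payload 7 kg.
Tool frame: the origin (TCP) lies at the very end of the fingers, on their centre line; the grasp point (between the pads) lies 19 mm behind it; z points along the fingers, y is the direction in which the jaws open and shut (so a half turn about z gives the same grasp; the last joint's range is limited). The gripper opens to 88 mm and grips with 3 to 60 N. Pads are 19 mm wide; open, the fingers measure 130 mm over their backs; the gripper's body (78 mm by 193 mm) begins 47 mm behind the grasp point.
Start: joints at [-0.91, 0.359, 0.012, 0, -1.224, -0.288], TCP at [0.246, -0.629, 0.227] pointing down, gripper open.
Joint ranges: [-3.07, 3.07], [-1.43, 2.12], [-1.02, 1.25], [-3.03, 1.67], [-3.05, -0], [-3.03, 3.03]. Speed limits (rad/s): [2.39, 2.39, 3.01, 3.14, 3.14, 3.14].

INTERFACE

Orientations are given as [roll, pitch, yaw] about the fixed x, y, z axes, in that order (R = Rz(yaw) Ry(pitch) Rx(roll)).
In Python, from station import arm gives the robot as it stands.
- The arm moves only by the shell command python3 -m inch 'ROWS' [FORCE]. ROWS is text: rows parted by semicolons, each of 7 numbers parted by spaces: the closure, from 0 (fully open) to 1 (shut), then the shift along the tool's x, y, z each as a share of 300 mm, from -1 to 1, then the turn, a rotation vector about the tool's x, y, z each as a share of 60 degrees, from -1 to 1. In form: grip tx ty tz rx ry rz; .... A call has 1 to 12 rows; each row is the pose to reach, as a shift and turn from the pose commanded when the call began, along the tool's axes at that moment; what a row does not reach only later rows make up. A row lasts 1/10 s, in which the tool goes at most 50 mm and 8.59 degrees, less where a joint would pass 70% of its speed; a pose out of reach is approached as far as the arm can. A call with a number of a shift or a turn outside -1 to 1 is refused whole. A call with a gripper value outside its range is refused whole. The fingers move at their own pace and stop on an object; FORCE is the grip in N (left out, the last holds). Time passes only in rows, so rows that repeat a pose let the fingers close. It gives the time, the measured TCP pose, the force and the opening at its end, in the units of the state.
- arm.get_state(): the state, without advancing time (a new reading comes with each control period).
- arm.grab_frame(name): name is "side" or "top" or "wrist"; returns a dict with "img" (420x560x3 uint8, red, green, blue), "range_z" (420x560 float32, m along the optical axis (not along the pixel's ray), 0 where there is no reading), "fx", "fy", "cx", "cy" (pixels), "extrinsics" (4x4, takes a point from world to camera coordinates); the wrist camera has in their place "tool_from_camera" (4x4, takes a point from camera to tool coordinates, whose origin is the TCP and whose axes are the flange's). Camera axes: x right, y up, looking along -z (the intrinsics and any distortion apply to the point x, -y, -z); pixel columns grow to the right and rows downward; lengths in m; the calibration is good to about 2 mm. A picture is of the moment at which its call begins: read the wrist's pose just before it.
- arm.job_done(): hands the job in, once; it reports no verdict.
The state is a dict: "t": time; "q": joint angles; "qd": joint speeds; "joint_efforts": joint torques, N m; "eef_pos": TCP position; "ee_rot": TCP orientation; "force": force on the tool from outside, world axes, zero at the start; "moment": the same for the moment, N m; "width": finger opening in m.
Only numpy, scipy, OpenCV 4.12 (cv2) and the standard library are available. Lean on these libraries where they do the work, as an engineer would, in place of code of your own. Each camera call takes 0.05 s, during which the arm holds its last target.

TASK

Get the centrifuge bucket ready to spin: set the adapter with the four wide bores down into the bucket first, then stand the two sample tubes that stand alone at the front of the white rack beside the printer in two diagonally opposite bores of it so that the load is balanced, and last put the clear hood on the bucket so that it sits down level on the rim. Keep the tubes upright, leave the other adapter where it is, and let go of everything.

Things in the scene. Friction and masses are not known exactly. Their poses are not given: they have to be found in the camera images.
- bucket: Rectangular aluminium bucket, open on top, fixed to the worktop. Origin: centre of underside, x along its long side. Rim 114 (x) x 98 (y) mm outside, top at z 58 mm; top 6 mm of the mouth flares out 5 mm a side; inside 95 x 79 mm, floor at z 6 mm. A seated adapter's origin is 6 mm above the bucket's, long sides parallel, either way round. (The black printer nearby is 175 mm high.)
- adapter_wide: Adapter to use: loose grey block 90 (x) x 74 (y) x 48 mm, 0.16 kg, with four wide bores at x +-28, y +-20 mm, 17 mm across, funnelled to 25 mm in the top 4 mm, bore floor at z 5 mm. Upright tab in the middle for lifting: 22 (x) x 12 (y) mm, up to z 90 mm. Origin: centre of underside. 2.5 mm of play a side in the bucket.
- adapter_narrow: The other adapter, not to be moved: same grey block and tab (90 x 74 x 48 mm, tab to z 90 mm) but with twelve narrow bores, 10.5 mm across, too small for the tubes. Loose, 0.17 kg. Origin: centre of underside.
- hood: Loose clear hood, 0.16 kg, standing skirt down. Origin: centre of underside, x along its long side. Black skirt 134 x 118 mm outside, inside 127 x 111 mm narrowing to 117 x 101 mm at the ledge, z 12 mm, that rests on the rim (origin then 46 mm above the bucket's, either way round). Clear box 113 x 97 mm, top z 66 mm. Black handle bar along x: 56 mm long, 14 mm thick (y), z 82 to 95 mm.
- tube_left: Capped sample tube, 90 mm tall, body 12.5 mm across, cap 15.6 mm across from z 69 mm up, 15 g, loose. Origin: centre of its lower end, z towards the cap. Stands alone in the rack's front row, lower end 4 mm above the worktop. Alike with the other tube; either may go in either bore.
- tube_right: Capped sample tube just like the other one, alone in the rack's second row, nearer the rack's right end, lower end 4 mm above the worktop.
- sample_rack: Fixed white tube rack 115 (x) x 235 (y) mm, block 30 mm high. Origin: centre of underside, front faces -x. Its own tubes fill the rear (x above -16 mm, up to z 95 mm). The loose tubes stand upright in front wells at x, y = -43, -34.5 and -26, -86 mm with under 1 mm of play, to be drawn straight up; fingers closing along the rack's y have room.

How it is judged:
On the way, in this order (a step that is already met when the one before it is completed fails the run):
1. the adapter with the four wide bores is seated in the bucket (horizontal distance between adapter_wide and bucket below 0.007 m and z of adapter_wide in the frame of bucket below 0.01 m and angle between the x axis of adapter_wide and the x axis of bucket, either way round below 0.15 rad and angle between adapter_wide's own z axis and vertical below 0.1 rad), for 0.2 s.
2. both tubes stand in diagonally opposite bores of the seated adapter (all of step 1 and ((x of tube_left in the frame of adapter_wide between -0.036 and -0.02 m and y of tube_left in the frame of adapter_wide between -0.028 and -0.012 m and z of each of tube_left, tube_right in the frame of adapter_wide below 0.012 m and angle between each of tube_left, tube_right's own z axis and vertical below 0.25 rad and x of tube_right in the frame of adapter_wide between 0.02 and 0.036 m and y of tube_right in the frame of adapter_wide between 0.012 and 0.028 m) or (x of tube_left in the frame of adapter_wide between -0.036 and -0.02 m and y of tube_left in the frame of adapter_wide between 0.012 and 0.028 m and z of each of tube_left, tube_right in the frame of adapter_wide below 0.012 m and angle between each of tube_left, tube_right's own z axis and vertical below 0.25 rad and x of tube_right in the frame of adapter_wide between 0.02 and 0.036 m and y of tube_right in the frame of adapter_wide between -0.028 and -0.012 m) or (x of tube_left in the frame of adapter_wide between 0.02 and 0.036 m and y of tube_left in the frame of adapter_wide between -0.028 and -0.012 m and z of each of tube_left, tube_right in the frame of adapter_wide below 0.012 m and angle between each of tube_left, tube_right's own z axis and vertical below 0.25 rad and x of tube_right in the frame of adapter_wide between -0.036 and -0.02 m and y of tube_right in the frame of adapter_wide between 0.012 and 0.028 m) or (x of tube_left in the frame of adapter_wide between 0.02 and 0.036 m and y of tube_left in the frame of adapter_wide between 0.012 and 0.028 m and z of each of tube_left, tube_right in the frame of adapter_wide below 0.012 m and angle between each of tube_left, tube_right's own z axis and vertical below 0.25 rad and x of tube_right in the frame of adapter_wide between -0.036 and -0.02 m and y of tube_right in the frame of adapter_wide between -0.028 and -0.012 m))), for 0.2 s.
3. the hood sits level on the bucket's rim (horizontal distance between hood and bucket below 0.007 m and z of hood in the frame of bucket between 0.04 and 0.05 m and angle between hood's own z axis and vertical below 0.06 rad and angle between the x axis of hood and the x axis of bucket, either way round below 0.15 rad), for 0.2 s.
At the end, for the whole second after the job is handed in: Four-bore adapter seated on the bucket floor (7 mm), a tube down in each of two diagonally opposite bores (8 mm; within 7 mm of its floor), hood level on the rim (7 mm; underside 40 to 50 mm above the bucket's), other adapter within 30 mm of its start, all released and at rest (all of step 2 and all of step 3 and linear speed of each of adapter_wide, hood, tube_left, tube_right below 0.02 m/s and distance of adapter_narrow from where it was at the start of the episode below 0.03 m and angle between adapter_narrow's own z axis and vertical below 0.1 rad); the robot touches nothing.
It fails at once if a sample tube is tipped over (more than 45 degrees) (angle between any of tube_left, tube_right's own z axis and vertical above 0.79 rad).
It fails at once if the other adapter is picked up or pushed away (moved more than 50 mm) (distance of adapter_narrow from where it was at the start of the episode above 0.05 m).
It also fails if it takes over 122 s, if anything falls off the work surface, if the arm or the gripper's body presses on something with over 40 N, if the wrist force passes 120 N, or if a joint passes its speed limit or range.

## Working session

There is one attempt and no reset: what is moved stays moved. The work goes in short steps, Python scripts to look and compute and a shell command to move; the robot and the scene stay as the last step left them, time stands still between calls to the robot, and variables do not carry over. Pictures are saved under pics/ and viewed, and the job is handed in when it is done.

```bash
ls; mkdir -p pics
python3 - <<'E'
from station import arm
import cv2,numpy as np
s=arm.get_state();print(s)
for n in ["side","top","wrist"]:
    f=arm.grab_frame(n);np.savez(f"pics/{n}0.npz",**f)
    cv2.imwrite(f"pics/{n}0.png",f["img"][:,:,::-1])
    print(n,[f[k] for k in("fx","fy","cx","cy")],f.get("extrinsics",f.get("tool_from_camera")).round(4).tolist(),f.keys())
E
```

```text
pics
{'t': 0.0, 'q': array([-9.09886832e-01,  3.59419113e-01,  1.10254375e-02, -3.42042965e-04,
       -1.22410851e+00, -2.88150427e-01]), 'qd': array([ 6.46763320e-04, -1.76575531e-05,  5.74658712e-04, -4.16387464e-04,
       -4.08966933e-04,  1.41576987e-03]), 'joint_efforts': array([-6.37036428e-04, -5.82716954e+01,  2.93052721e+01,  6.99712291e+00,
        6.82882121e-03, -1.67053158e-04]), 'eef_pos': array([ 0.2456385 , -0.62817169,  0.22558877]), 'ee_rot': array([ 3.13986574e+00, -1.76536792e-04, -2.76894993e+00]), 'force': array([ 0.72056642, -0.37177621,  0.04627839]), 'moment': array([ 0.00714508,  0.00123225, -0.00782726]), 'width': 0.08768128663604162}
side [474.6898477877482, 474.6898477877482, 276.83780383067636, 213.03577872061496] [[-0.8873, -0.4609, -0.0193, 0.4327], [0.1755, -0.376, 0.9098, -0.12], [-0.4266, 0.8039, 0.4145, -1.1752], [0.0, 0.0, 0.0, 1.0]] dict_keys(['img', 'range_z', 'fx', 'fy', 'cx', 'cy', 'extrinsics'])
top [386.3203249080447, 386.3203249080447, 276.7512344365526, 209.5925704806224] [[-0.0144, -0.9998, 0.0103, 0.0051], [0.9986, -0.0139, 0.0503, -0.4855], [-0.0501, 0.011, 0.9987, -1.1066], [0.0, 0.0, 0.0, 1.0]] dict_keys(['img', 'range_z', 'fx', 'fy', 'cx', 'cy', 'extrinsics'])
wrist [306.5885361383996, 306.5885361383996, 274.96999190312215, 206.0466514212801] [[-0.0009, 0.9518, 0.3066, 0.0839], [1.0, 0.0004, 0.0017, 0.0003], [0.0015, 0.3066, -0.9518, -0.158], [0.0, 0.0, 0.0, 1.0]] dict_keys(['img', 'range_z', 'fx', 'fy', 'cx', 'cy', 'tool_from_camera'])
```

View pics/top0.png

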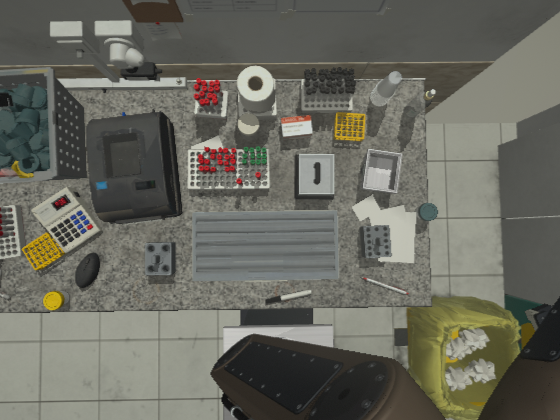

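View pics/side0.png

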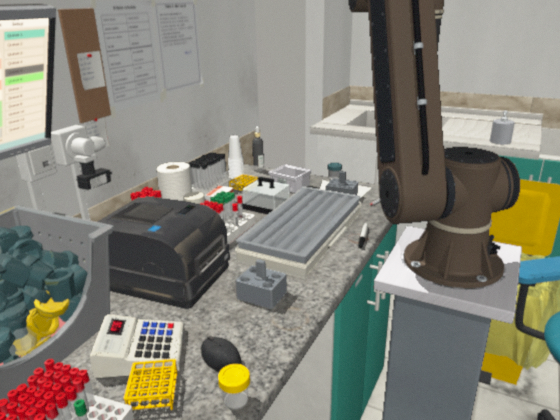

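View pics/wrist0.png

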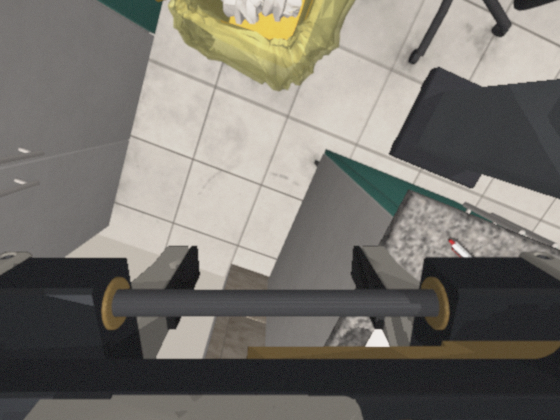

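Run:
```python
import cv2
im=cv2.imread("pics/top0.png")
a=cv2.resize(im[130:290,130:290],(480,480),interpolation=3)
b=cv2.resize(im[130:290,285:445],(480,480),interpolation=3)
cv2.imwrite("pics/z1.png",cv2.resize(im[140:230,180:300],(780,585),interpolation=3))
import numpy as np
c=np.hstack([a,b]);cv2.imwrite("pics/z2.png",cv2.resize(c,(800,400)))
```

```text
(no output)
```

View pics/z1.png

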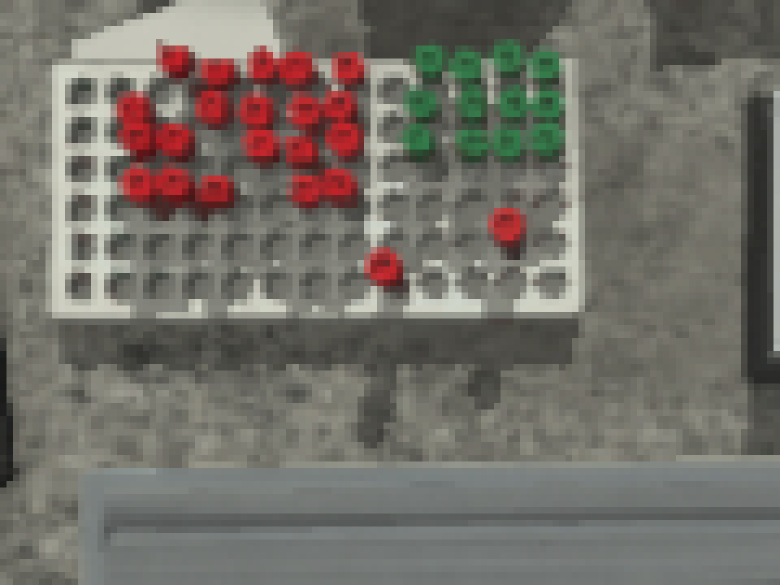

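View pics/z2.png

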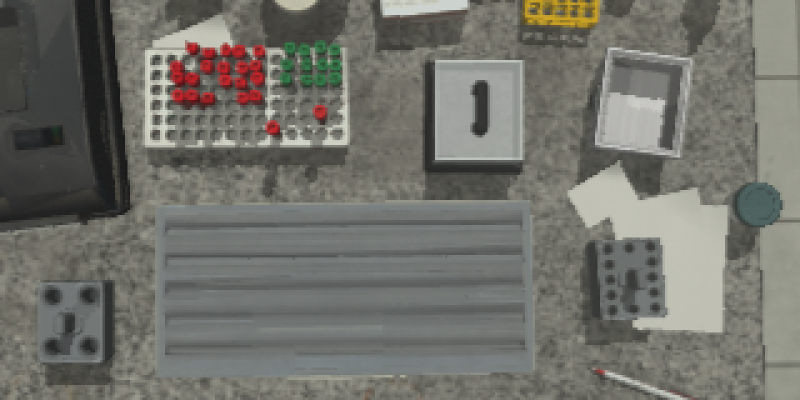

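```bash
cat > h.py <<'E'
import numpy as np,cv2
from scipy.spatial.transform import Rotation as Ro
from station import arm
def load(n): return dict(np.load(n))
def pose(s):
    T=np.eye(4);T[:3,:3]=Ro.from_euler('xyz',s["ee_rot"]).as_matrix();T[:3,3]=s["eef_pos"];return T
def c2w(f,T=None):
    return np.linalg.inv(f["extrinsics"]) if "extrinsics" in f else T@f["tool_from_camera"]
def cloud(f,C):
    v,u=np.mgrid[0:420,0:560];z=f["range_z"]
    P=np.stack([(u-f["cx"])/f["fx"]*z,-(v-f["cy"])/f["fy"]*z,-z],-1)
    W=P@C[:3,:3].T+C[:3,3];W[z<=0]=np.nan;return W
def ray(f,C,uv,z):
    u,v=uv;d=C[:3,:3]@np.array([(u-f["cx"])/f["fx"],-(v-f["cy"])/f["fy"],-1.]);o=C[:3,3]
    return o+d*(z-o[2])/d[2]
def snap(n,name):
    s=arm.get_state();f=arm.grab_frame(n)
    T=pose(s);np.savez(f"pics/{name}.npz",T=T,**f);cv2.imwrite(f"pics/{name}.png",f["img"][:,:,::-1])
    return f,c2w(f,T),T
def inch(T,target_xyz,yaw):
    "shares for move from commanded/measured pose T to target tool-down pose"
    G=Ro.from_euler('xyz',[np.pi,0,yaw]).as_matrix()
    d=T[:3,:3].T@(np.array(target_xyz)-T[:3,3]);r=Ro.from_matrix(T[:3,:3].T@G).as_rotvec()
    print("shift",(d/0.3).round(4),"turn",(r/np.radians(60)).round(4))
E
python3 - <<'E'
from h import *
f=load("pics/top0.npz");C=c2w(f);W=cloud(f,C)
np.set_printoptions(suppress=True,precision=4)
def box(r,zlo,zhi,n):
    u0,v0,u1,v1=r;m=np.zeros((420,560),np.uint8)
    m[v0:v1,u0:u1]=((W[v0:v1,u0:u1,2]>zlo)&(W[v0:v1,u0:u1,2]<zhi))
    P=W[m>0];R=cv2.minAreaRect(P[:,:2].astype(np.float32)*1000)
    print(n,len(P),"rect",R,"mean",P.mean(0),"zmed",np.median(P[:,2]))
box((135,230,185,290),.043,.056,"wideTop")
box((135,230,185,290),.07,.11,"wideTab")
box((350,215,400,275),.043,.056,"narTop")
box((350,215,400,275),.07,.11,"narTab")
box((290,145,340,205),.055,.072,"hoodtop")
box((290,145,340,205),.085,.11,"hoodbar")
box((290,145,340,205),.008,.11,"hoodall")
box((355,140,410,205),.05,.065,"rim")
box((355,140,410,205),.02,.065,"bucket")
box((180,145,275,195),.024,.036,"rack")
box((185,205,345,285),.005,.2,"tray")
for v in range(205,290,6): print(v,W[v,265])
print(W[380//1 if 0 else 240,110:135:4])
box((85,105,185,225),.05,.3,"printer")
E
```

```text
wideTop 658 rect ((353.2209167480469, 330.6600036621094), (89.08454132080078, 73.58657836914062), 0.5126593112945557) mean [0.3533 0.3293 0.0481] zmed 0.048003693740714226
wideTab 54 rect ((353.6830749511719, 331.11920166015625), (12.371075630187988, 20.503488540649414), 85.98026275634766) mean [0.3533 0.3299 0.0852] zmed 0.08805480517880881
narTop 677 rect ((391.874755859375, -280.47161865234375), (89.9062271118164, 74.77688598632812), 3.0553877353668213) mean [ 0.3916 -0.2795  0.0479] zmed 0.047860428568982094
narTab 45 rect ((391.71466064453125, -279.39208984375), (19.618202209472656, 12.001428604125977), 4.2617692947387695) mean [ 0.3915 -0.2784  0.0871] zmed 0.08879476288822774
hoodtop 1299 rect ((581.12255859375, -111.69178771972656), (95.38972473144531, 111.64833068847656), 88.94198608398438) mean [ 0.5807 -0.1114  0.0655] zmed 0.0656258404712311
hoodbar 103 rect ((581.6929931640625, -111.00933074951172), (11.657427787780762, 54.357765197753906), 88.94181060791016) mean [ 0.5811 -0.111   0.094 ] zmed 0.09408419434044113
hoodall 1686 rect ((581.1770629882812, -109.8605804443359
[... 866 characters left out ...]
 0.0316 0.0583]
223 [0.4465 0.0318 0.0584]
229 [0.4299 0.0321 0.0573]
235 [0.4132 0.0324 0.0518]
241 [0.3968 0.0325 0.0589]
247 [0.3801 0.0328 0.054 ]
253 [0.3639 0.0328 0.0615]
259 [0.3468 0.0333 0.0515]
265 [0.3313 0.0332 0.0635]
271 [0.314  0.0336 0.0546]
277 [0.2983 0.0337 0.0605]
283 [0.2742 0.0351 0.0047]
289 [ 0.2563  0.0355 -0.0002]
[[ 0.4045  0.4837 -0.0006]
 [ 0.4043  0.4719  0.0002]
 [ 0.4043  0.458   0.0058]
 [ 0.4041  0.4477  0.0029]
 [ 0.4039  0.4367  0.0013]
 [ 0.4037  0.4257 -0.0002]
 [ 0.4035  0.4133  0.0023]]
printer 9061 rect ((608.1395263671875, 376.36907958984375), (311.71331787109375, 191.564453125), 5.793435096740723) mean [0.588  0.3638 0.1563] zmed 0.1683462995224263
```

Run:
```python
from h import *
T=pose(arm.get_state());inch(T,[.45,-.45,.30],-np.pi)
```

```text
shift [-0.8507  0.3058 -0.2469] turn [ 1.200e-03 -3.000e-04  3.559e-01]
```

```bash
python3 -m inch '0 -0.85 0.306 -0.247 0 0 0.356; 0 -0.85 0.306 -0.247 0 0 0.356; 0 -0.85 0.306 -0.247 0 0 0.356; 0 -0.85 0.306 -0.247 0 0 0.356; 0 -0.85 0.306 -0.247 0 0 0.356; 0 -0.85 0.306 -0.247 0 0 0.356; 0 -0.85 0.306 -0.247 0 0 0.356; 0 -0.85 0.306 -0.247 0 0 0.356'
python3 - <<'E'
from h import *
T=pose(arm.get_state());inch(T,[.58,-.20,.3],-np.pi)
E
```

```text
t: 0.95
eef_pos: [0.4505, -0.4495, 0.3005]
ee_rot: [3.141, -0.0, -3.14]
force: [-0.6, -0.1, -0.3]
width: 0.0875
shift [-0.4332  0.8308  0.0018] turn [ 0.0002 -0.0001  0.0018]
```

```bash
python3 -m inch '0 -0.2 0.56 0 0 0 0; 0 -0.2 0.56 0 0 0 0; 0 -0.2 0.56 0 0 0 0; 0 -0.2 0.56 0 0 0 0; 0 -0.2 0.56 0 0 0 0; 0 -0.2 0.56 0 0 0 0'
python3 - <<'E'
from h import *
f,C,T=snap("wrist","w1");print(T)
E
```

```text
t: 1.55
eef_pos: [0.5094, -0.2825, 0.3003]
ee_rot: [3.142, -0.001, -3.141]
force: [0.1, -0.9, -0.2]
width: 0.0876
[[-9.99999707e-01 -3.44523839e-04 -6.83170857e-04  5.09401926e-01]
 [-3.44568139e-04  9.99999939e-01  6.47273458e-05 -2.82473785e-01]
 [ 6.83148515e-04  6.49627258e-05 -9.99999765e-01  3.00341744e-01]
 [ 0.00000000e+00  0.00000000e+00  0.00000000e+00  1.00000000e+00]]
```

View pics/w1.png

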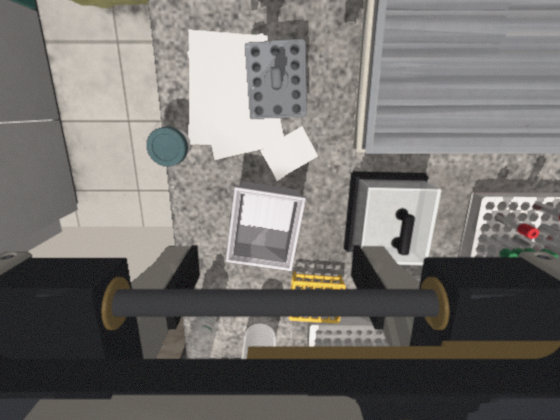

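The wrist view shows the bucket mouth centred near (265,228), the narrow (12-bore) adapter at (277,78), the hood at (395,220), and a loose tube cap at (528,231).

```bash
cat >> h.py <<'E'
def box(W,r,zlo,zhi,n):
    u0,v0,u1,v1=r;m=np.zeros((420,560),np.uint8)
    m[v0:v1,u0:u1]=((W[v0:v1,u0:u1,2]>zlo)&(W[v0:v1,u0:u1,2]<zhi))
    P=W[m>0];R=cv2.minAreaRect(P[:,:2].astype(np.float32)*1000)
    print(n,len(P),"rect",np.round(R[0],1),np.round(R[1],1),round(R[2],1),"mean",P.mean(0).round(4),"zmed",np.median(P[:,2]).round(4));return P
E
python3 - <<'E'
from h import *
f=load("pics/w1.npz");C=c2w(f,f["T"]);W=cloud(f,C)
box(W,(215,180,315,285),.05,.065,"rim")
box(W,(215,180,315,285),.003,.02,"floor")
box(W,(240,30,320,130),.043,.056,"narTop")
box(W,(340,165,445,275),.055,.072,"hoodtop")
box(W,(340,165,445,275),.085,.11,"hoodbar")
E
python3 - <<'E'
from h import *
T=pose(arm.get_state());inch(T,[.58,0,.3],-np.pi)
E
```

```text
rim 1904 rect [ 591.1 -299.1] [ 97.9 114.4] 81.0 mean [ 0.59   -0.2991  0.0561] zmed 0.0568
floor 2976 rect [ 618.8 -290.5] [186.3 113. ] 11.4 mean [ 0.6002 -0.2972  0.0073] zmed 0.0063
narTop 3708 rect [ 394.  -282.2] [90. 74.] 2.9 mean [ 0.3924 -0.2822  0.0481] zmed 0.048
hoodtop 4429 rect [ 584.  -113.3] [ 97.4 113.5] 88.6 mean [ 0.5722 -0.113   0.0655] zmed 0.0657
hoodbar 501 rect [ 583.2 -113.9] [13.7 55.2] 88.6 mean [ 0.5819 -0.115   0.0932] zmed 0.0939
shift [-0.2353  0.9436  0.001 ] turn [ 0.     -0.0007 -0.0006]
```

```bash
python3 -m inch '0 -0.1 0.94 0 0 0 0; 0 -0.1 0.94 0 0 0 0; 0 -0.1 0.94 0 0 0 0; 0 -0.1 0.94 0 0 0 0; 0 -0.1 0.94 0 0 0 0; 0 -0.1 0.94 0 0 0 0; 0 -0.1 0.94 0 0 0 0; 0 -0.1 0.94 0 0 0 0'; python3 -m inch '0 0.15 0.5 0 0 0 0; 0 0.15 0.5 0 0 0 0; 0 0.15 0.5 0 0 0 0; 0 0.15 0.5 0 0 0 0'
python3 - <<'E'
from h import *
f,C,T=snap("wrist","w2");print(T[:3,3])
E
```

```text
t: 2.4
eef_pos: [0.5399, -0.0009, 0.3003]
ee_rot: [-3.141, -0.001, 3.142]
force: [0.3, -0.5, 0.2]
width: 0.0877
t: 2.8
eef_pos: [0.4943, 0.1515, 0.3006]
ee_rot: [3.141, 0.0, -3.141]
force: [0.4, -0.2, 0.5]
width: 0.088
[0.49428251 0.15148701 0.30063797]
```

View pics/w2.png

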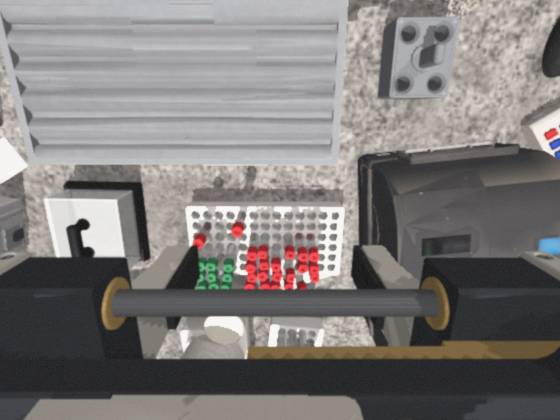

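The wide adapter is at (424,57), and the loose red caps are at (237,230) for tube_left and (199,240) for tube_right.

Run:
```python
from h import *
f=load("pics/w2.npz");C=c2w(f,f["T"]);W=cloud(f,C)
box(W,(375,5,470,110),.043,.056,"wideTop")
box(W,(375,5,470,110),.08,.11,"wideTab")
box(W,(180,195,350,275),.024,.036,"rack")
box(W,(228,220,247,240),.085,.1,"tubeL")
box(W,(190,230,209,250),.085,.1,"tubeR")
hsv=cv2.cvtColor(f["img"],cv2.COLOR_RGB2HSV)
m=((hsv[...,0]<10)|(hsv[...,0]>170))&(hsv[...,1]>150)&(hsv[...,2]>80)
n,l,st,ce=cv2.connectedComponentsWithStats(m.astype(np.uint8))
for i in range(1,n):
    if st[i,4]>15: print(st[i],ce[i],ray(f,C,ce[i],.094).round(4))
T=pose(arm.get_state());inch(T,[.354,.33,.15],-np.pi)
```

```text
wideTop 3808 rect [354.3 330.2] [90.3 74.8] 0.2 mean [0.3535 0.3282 0.0475] zmed 0.0475
wideTab 284 rect [354.7 329.7] [11.6 21.4] 88.4 mean [0.3549 0.3285 0.0875] zmed 0.0883
rack 4577 rect [605.9 134.5] [234.  113.2] 89.6 mean [0.5881 0.1443 0.0296] zmed 0.0298
tubeL 124 rect [562.5 100.9] [14.4 14.2] 47.6 mean [0.5619 0.1012 0.0924] zmed 0.0934
tubeR 112 rect [579.1  49.8] [13.5 13.5] 82.3 mean [0.578  0.0503 0.0921] zmed 0.0931
[545 129  12  10  71] [550.53521127 133.66197183] [0.4397 0.4709 0.094 ]
[232 222  11  15 123] [237.07317073 229.19512195] [0.5591 0.1026 0.094 ]
[193 234  12  15 122] [199.04918033 240.6147541 ] [0.5751 0.0526 0.094 ]
[245 246  37  43 975] [261.73846154 268.97641026] [0.6165 0.1334 0.094 ]
[286 246   9  12  96] [289.625      251.80208333] [0.5911 0.1704 0.094 ]
[298 247  21  35 475] [308.52842105 262.10947368] [0.6062 0.1957 0.094 ]
[285 268  10  22 152] [289.08552632 278.74342105] [0.6313 0.1702 0.094 ]
[298 282   8   7  51] [301.45098039 285.15686275] [0.6413 0.1872 0.094 ]
shift [0.4679 0.598  0.5022] turn [ 0.0002 -0.      0.001 ]
```

```bash
python3 -m inch '0.45 0.468 0.596 0 0 0 0; 0.45 0.468 0.596 0 0 0 0; 0.45 0.468 0.596 0 0 0 0; 0.45 0.468 0.596 0 0 0 0; 0.45 0.468 0.596 0.5 0 0 0; 0.45 0.468 0.596 0.5 0 0 0; 0.45 0.468 0.596 0.5 0 0 0; 0.45 0.468 0.596 0.5 0 0 0; 0.45 0.468 0.596 0.5 0 0 0; 0.45 0.468 0.596 0.5 0 0 0'
python3 - <<'E'
from h import *
f,C,T=snap("wrist","w3")
W=cloud(f,C)
import numpy as np
T=pose(arm.get_state());inch(T,[.354,.33,.054],-np.pi)
E
```

```text
t: 3.85
eef_pos: [0.3564, 0.3291, 0.1531]
ee_rot: [3.139, 0.002, 3.141]
force: [0.6, 0.5, 0.4]
width: 0.0483
shift [0.0081 0.0011 0.331 ] turn [ 0.0032  0.0022 -0.0009]
```

View pics/w3.png

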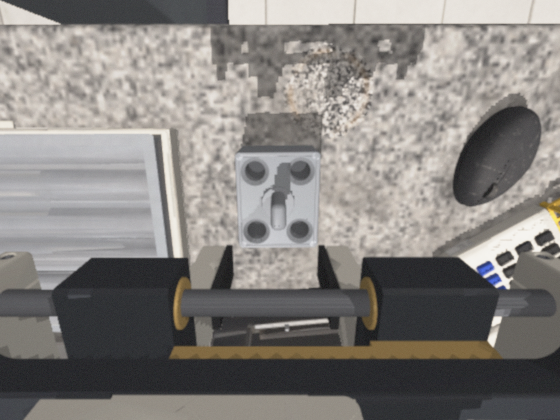

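```bash
python3 - <<'E'
from h import *
f=load("pics/w3.npz");C=c2w(f,f["T"]);W=cloud(f,C);print(f["T"][:3,3])
box(W,(225,140,330,260),.043,.056,"wideTop")
P=box(W,(225,140,330,260),.085,.11,"wideTab")
E
python3 -m inch '0.45 0.008 0.001 0.331 0 0 0; 0.45 0.008 0.001 0.331 0 0 0; 0.45 0.008 0.001 0.331 0 0 0; 0.45 0.008 0.001 0.331 0 0 0; 0.45 0.008 0.001 0.331 0 0 0'
```

```text
[0.35636681 0.32907351 0.15314657]
wideTop 6210 rect [353.9 330.8] [90.3 74.1] 0.4 mean [0.3506 0.3307 0.0478] zmed 0.0479
wideTab 389 rect [353.1 331. ] [11.8 20.7] 89.6 mean [0.3526 0.3309 0.0889] zmed 0.0892
t: 4.4
eef_pos: [0.3534, 0.3308, 0.0544]
ee_rot: [3.138, 0.002, -3.141]
force: [-0.6, -1.0, 0.7]
width: 0.0484
```

```bash
python3 -m inch '1 0 0 0 0 0 0; 1 0 0 0 0 0 0; 1 0 0 0 0 0 0; 1 0 0 0 0 0 0; 1 0 0 0 0 0 0; 1 0 0 0 0 0 0; 1 0 0 -0.2 0 0 0; 1 0 0 -0.4 0 0 0; 1 0 0 -0.7 0 0 0; 1 0 0 -0.7 0 0 0; 1 0 0 -0.7 0 0 0' 40
python3 - <<'E'
from h import *
f,C,T=snap("wrist","w4")
print(T)
inch(T,[.6,.03,.264],-np.pi)
E
```

```text
t: 5.5
eef_pos: [0.3535, 0.3306, 0.2672]
ee_rot: [3.135, 0.005, -3.141]
force: [-0.4, 1.1, -2.2]
width: 0.0119
[[-9.99987900e-01 -6.06234956e-04  4.88192577e-03  3.53511693e-01]
 [-5.71643940e-04  9.99974746e-01  7.08380778e-03  3.30572990e-01]
 [-4.88609694e-03  7.08093134e-03 -9.99962993e-01  2.67188459e-01]
 [ 0.00000000e+00  0.00000000e+00  0.00000000e+00  1.00000000e+00]]
shift [-0.821  -1.0025  0.0075] turn [0.0068 0.0047 0.0006]
```

View pics/w4.png

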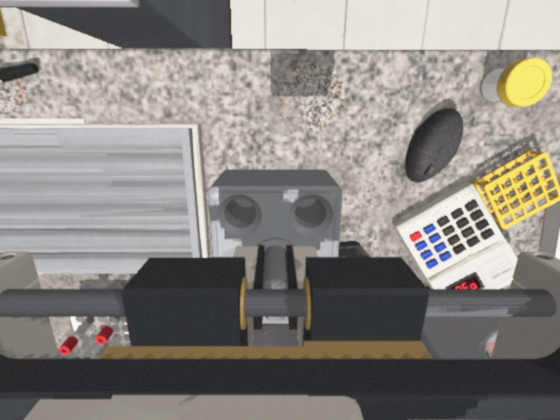

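```bash
python3 -m inch '1 -0.65 -0.99 0 0.007 0.005 0; 1 -0.65 -0.99 0 0.007 0.005 0; 1 -0.65 -0.99 0 0.007 0.005 0; 1 -0.65 -0.99 0 0.007 0.005 0; 1 -0.65 -0.99 0 0.007 0.005 0; 1 -0.65 -0.99 0 0.007 0.005 0; 1 -0.65 -0.99 0 0.007 0.005 0; 1 -0.65 -0.99 0 0.007 0.005 0; 1 -0.65 -0.99 0 0.007 0.005 0; 1 -0.65 -0.99 0 0.007 0.005 0'; python3 -m inch '1 -0.1 -0.98 0 0 0 0.15; 1 -0.1 -0.98 0 0 0 0.15;1 -0.1 -0.98 0 0 0 0.15;1 -0.1 -0.98 0 0 0 0.15;1 -0.1 -0.98 0 0 0 0.15;1 -0.1 -0.98 0 0 0 0.15;1 -0.1 -0.98 0 0 0 0.15;1 -0.1 -0.98 0 0 0 0.15';  python3 - <<'E'
from h import *
f,C,T=snap("wrist","w5")
snap("top","t5")
print(T)
inch(T,[.591,-.299,.2],-np.pi-np.radians(9.2))
E
```

```text
t: 6.55
eef_pos: [0.5461, 0.0321, 0.2598]
ee_rot: [-3.134, -0.008, 3.141]
force: [1.5, 0.6, -2.1]
width: 0.012
t: 7.35
eef_pos: [0.5768, -0.2615, 0.2625]
ee_rot: [-3.134, -0.005, 2.984]
force: [-0.0, 0.3, -1.3]
width: 0.0119
[[-0.98762034  0.15672947 -0.00647551  0.57683133]
 [ 0.15677179  0.98761251 -0.006643   -0.26148939]
 [ 0.00535414 -0.00757594 -0.99995697  0.26245937]
 [ 0.          0.          0.          1.        ]]
shift [-0.0674 -0.1145  0.2087] turn [-0.0072 -0.0051  0.003 ]
```

View pics/w5.png

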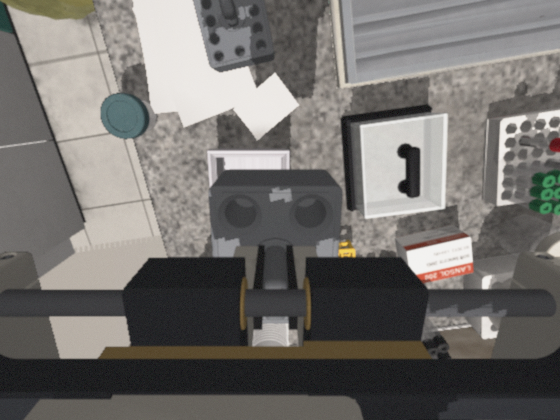

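```bash
python3 -m inch '1 -0.064 -0.112 0.2 -0.007 -0.005 0.003; 1 -0.064 -0.112 0.2 -0.007 -0.005 0.003; 1 -0.064 -0.112 0.41 -0.007 -0.005 0.003; 1 -0.064 -0.112 0.41 -0.007 -0.005 0.003; 1 -0.064 -0.112 0.41 -0.007 -0.005 0.003'
python3 - <<'E'
from h import *
f,C,T=snap("top","t6")
print(T)
W=cloud(f,C);print(c2w(f).shape)
inch(T,[.590,-.298,.14],-np.pi-np.radians(9.2))
im=cv2.imread("pics/t6.png");cv2.imwrite("pics/t6z.png",cv2.resize(im[120:230,300:440],(780,612),interpolation=3)[:600])
snap("side","s6")
E
```

```text
t: 7.95
eef_pos: [0.5889, -0.2974, 0.1386]
ee_rot: [-3.141, -0.004, 2.983]
force: [-0.6, 0.7, -1.4]
width: 0.0119
[[-9.87482350e-01  1.57683926e-01 -3.79308613e-03  5.88898629e-01]
 [ 1.57684130e-01  9.87489572e-01  2.47023577e-04 -2.97359122e-01]
 [ 3.78458464e-03 -3.54178065e-04 -9.99992776e-01  1.38612114e-01]
 [ 0.00000000e+00  0.00000000e+00  0.00000000e+00  1.00000000e+00]]
(4, 4)
shift [-0.0039 -0.0015 -0.0046] turn [-0.0003 -0.0036  0.0021]
```

View pics/t6z.png

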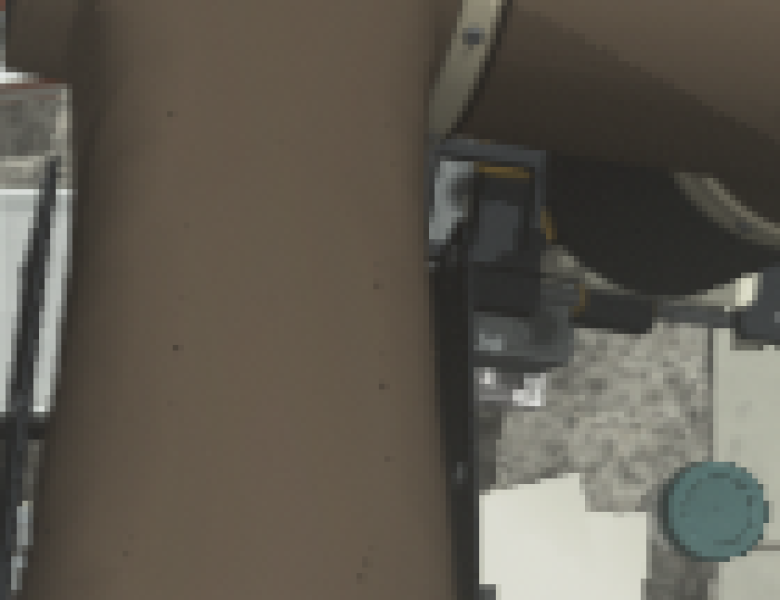

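View pics/s6.png

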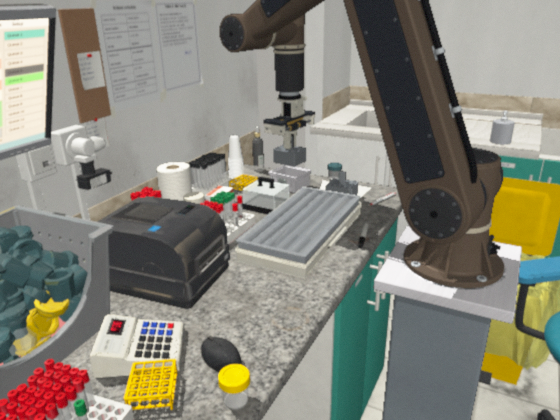

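The arm covers the bucket in the top view, and the side view shows the adapter held level over it. I'll lower it in small steps and watch the force.

```bash
python3 -m inch '1 -0.004 -0.001 0.05 0 -0.003 0; 1 -0.004 -0.001 0.08 0 -0.003 0; 1 -0.004 -0.001 0.1 0 -0.003 0; 1 -0.004 -0.001 0.11 0 -0.003 0; 1 -0.004 -0.001 0.12 0 -0.003 0; 1 -0.004 -0.001 0.12 0 -0.003 0'
```

```text
t: 8.65
eef_pos: [0.5914, -0.2998, 0.1046]
ee_rot: [-3.141, 0.004, 2.981]
force: [-1.4, 0.2, -2.2]
width: 0.0116
```

```bash
python3 -m inch '1 0 0 0.015 0 0 0; 1 0 0 0.03 0 0 0; 1 0 0 0.03 0 0 0'
```

```text
t: 8.95
eef_pos: [0.5898, -0.2999, 0.0999]
ee_rot: [-3.14, 0.003, 2.982]
force: [-15.7, 8.4, 27.4]
width: 0.012
```

```bash
python3 -m inch '1 0.003 0.002 -0.025 0 0 0; 1 0.007 0.005 -0.025 0 0 0; 1 0.007 0.005 -0.025 0 0 0; 1 0.007 0.005 -0.01 0 0 0; 1 0.007 0.005 -0.0 0 0 0; 1 0.007 0.005 0.01 0 0 0; 1 0.007 0.005 0.01 0 0 0'
```

```text
t: 9.65
eef_pos: [0.5873, -0.2979, 0.0951]
ee_rot: [-3.14, 0.001, 2.982]
force: [-16.4, 8.6, 25.8]
width: 0.012
```

```bash
python3 -m inch '1 0 0 -0.1 0 0 0; 1 0 0 -0.23 0 0 0; 1 0 0 -0.33 0 0 0; 1 0 0 -0.33 0 0 0; 1 0 0 -0.33 0 0 0'
python3 - <<'E'
from h import *
f,C,T=snap("wrist","w7")
print(T[:3,3]);W=cloud(f,C)
# in tool frame
Wt=(W-T[:3,3])@T[:3,:3]
f0=load("pics/w5.npz");W0=cloud(f0,c2w(f0,f0["T"]));W0t=(W0-f0["T"][:3,3])@f0["T"][:3,:3]
for v in (205,215,225,240):
  for u in (215,275,335): print(v,u,Wt[v,u].round(4),W0t[v,u].round(4))
P=box(W,(140,100,420,285),.05,.065,"rim")
E
```

```text
t: 10.15
eef_pos: [0.5892, -0.2977, 0.1911]
ee_rot: [-3.141, 0.005, 2.981]
force: [0.1, -0.7, -2.5]
width: 0.0117
[ 0.58923671 -0.29766024  0.1911115 ]
205 215 [ 0.0324 -0.0334  0.0038] [ 0.0327 -0.0332  0.0028]
205 275 [ 0.0318 -0.0002  0.0055] [ 0.0326 -0.0002  0.003 ]
205 335 [0.0319 0.0333 0.0053] [0.0326 0.0329 0.0029]
215 215 [ 0.0263 -0.0339  0.0044] [ 0.0265 -0.0338  0.0038]
215 275 [ 0.0268 -0.0002  0.0029] [ 0.0262 -0.0002  0.0047]
215 335 [0.0264 0.0334 0.0039] [0.0266 0.0333 0.0035]
225 215 [ 0.0211 -0.0338  0.0024] [ 0.0208 -0.034   0.0031]
225 275 [ 0.0206 -0.0002  0.0036] [ 0.0204 -0.0002  0.0041]
225 335 [0.0202 0.0339 0.0046] [0.021  0.0335 0.0024]
240 215 [ 0.0118 -0.0344  0.0026] [ 0.0116 -0.0345  0.003 ]
240 275 [ 0.013  -0.0002 -0.0001] [ 0.0126 -0.0002  0.0007]
240 335 [0.0118 0.034  0.0026] [0.0113 0.0343 0.0037]
rim 2579 rect [ 560.  -284.2] [270.1 112.4] 79.8 mean [ 0.5545 -0.2526  0.0568] zmed 0.057
```

View pics/w7.png

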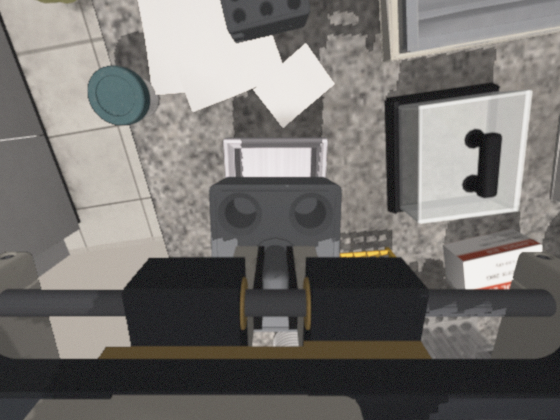

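```bash
cat > rim.py <<'E'
from h import *
import sys
f=load(sys.argv[1]);T=f["T"];C=c2w(f,T);W=cloud(f,C);Wt=(W-T[:3,3])@T[:3,:3]
R=Ro.from_euler('z',0).as_matrix()
m=(W[...,2]>.05)&(W[...,2]<.063)&(abs(Wt[...,1])<.06)&(Wt[...,0]>.03)&(Wt[...,0]<.075)
P=Wt[m];print(len(P),"x max",np.percentile(P[:,0],[98,99.5]).round(4),"y",np.percentile(P[:,1],[.5,2,98,99.5]).round(4))
for x0 in np.arange(.032,.066,.004):
    Q=P[(P[:,0]>x0)&(P[:,0]<x0+.004)]
    if len(Q): print(x0.round(3),len(Q),Q[:,1].min().round(4),Q[:,1].max().round(4))
for y0 in np.arange(-.048,.045,.012):
    Q=P[(P[:,1]>y0)&(P[:,1]<y0+.012)]
    if len(Q): print("y",y0.round(3),len(Q),Q[:,0].min().round(4),Q[:,0].max().round(4))
m=(Wt[...,2]<.012)&(Wt[...,2]>-.003)&(abs(Wt[...,1])<.06)&(Wt[...,0]>.012)&(Wt[...,0]<.075)
m[260:]=0
P=Wt[m];print("adapter top y",np.percentile(P[:,1],[1,99]).round(4),"x",np.percentile(P[:,0],[95,99]).round(4))
E
python3 rim.py pics/w7.npz
```

```text
1435 x max [0.0557 0.0559] y [-0.0492 -0.0484  0.0469  0.0475]
0.032 91 -0.0491 0.0474
0.036 88 -0.049 0.0472
0.04 90 -0.0496 0.0481
0.044 254 -0.0494 0.0478
0.048 384 -0.0494 0.0476
0.052 480 -0.0489 0.0475
0.056 2 0.0451 0.0462
y -0.048 289 0.0302 0.0556
y -0.036 126 0.0466 0.0557
y -0.024 128 0.0465 0.0556
y -0.012 131 0.0466 0.0559
y -0.0 130 0.0466 0.0559
y 0.012 128 0.0465 0.0559
y 0.024 136 0.0466 0.0559
y 0.036 322 0.0301 0.056
adapter top y [-0.0366  0.0357] x [0.0427 0.0434]
```

Run:
```python
from h import *
for n in ("w4","w5","w7"):
    f=load(f"pics/{n}.npz");T=f["T"];W=cloud(f,c2w(f,T));Wt=(W-T[:3,3])@T[:3,:3]
    # ring region off bores: use all points on top, robust
    m=(Wt[...,2]<.009)&(Wt[...,2]>-.001)&(abs(Wt[...,1])<.035)&(Wt[...,0]>.012)&(Wt[...,0]<.042);m[262:]=0
    P=Wt[m]
    for _ in range(5):
        A=np.c_[P[:,:2],np.ones(len(P))];c,*_=np.linalg.lstsq(A,P[:,2],rcond=None);r=P[:,2]-A@c;P=P[abs(r)<2*r.std()]
    print(n,len(P),c.round(4),r.std())
```

```text
w4 3825 [-0.0021  0.0007  0.0038] 0.0005824335283401974
w5 3811 [-0.0015  0.002   0.0039] 0.0005868972966395641
w7 4001 [0.1278 0.0012 0.0008] 0.0006389624625490913
```

Depth shows the adapter pivoted 0.128 rad about the jaw axis when its far edge caught on the flare. I'll level it by turning the tool, then re-measure.

```bash
python3 -m inch '1 0 0 0 0 0.06 0; 1 0 0 0 0 0.122 0; 1 0 0 0 0 0.122 0; 1 0 0 0 0 0.122 0'
cat > lvl.py <<'E'
from h import *
import sys
f=load(sys.argv[1]);T=f["T"];W=cloud(f,c2w(f,T))
yaw=np.radians(-9.2)+np.pi
e=np.array([np.cos(yaw),np.sin(yaw),0]);g=np.array([np.sin(yaw),-np.cos(yaw),0]);
D=W-T[:3,3];L=np.stack([D@e,D@g,W[...,2]],-1)  # x: toward robot, y: tool y, z world
adz=T[2,3]-.004
m=(abs(L[...,2]-adz)<.008)&(abs(L[...,1])<.035)&(L[...,0]>.008)&(L[...,0]<.04);m[262:]=0
P=L[m]
for _ in range(6):
    A=np.c_[P[:,:2],np.ones(len(P))];c,*_=np.linalg.lstsq(A,P[:,2],rcond=None);r=P[:,2]-A@c;P=P[abs(r)<2*r.std()]
print("top plane",c.round(4),len(P))
m=(abs(L[...,2]-(L[...,0]*c[0]+L[...,1]*c[1]+c[2]))<.0025)&(abs(L[...,1])<.06)&(L[...,0]<.07)&(L[...,0]>.01);m[262:]=0
P=L[m];print("adapter x edge",np.percentile(P[abs(P[:,1])<.03][:,0],[97,99.5]).round(4),"y",np.percentile(P[:,1],[1,99]).round(4))
m=(L[...,2]>.05)&(L[...,2]<.063)&(abs(L[...,1])<.065)&(L[...,0]>.03)&(L[...,0]<.075)
P=L[m]
if len(P)>50: print("rim x edge",np.percentile(P[abs(P[:,1])<.03][:,0],[1,97,99.5]).round(4),"y",np.percentile(P[:,1],[.5,99.5]).round(4))
print(T[:3,3])
E
python3 - <<'E'
from h import *
f,C,T=snap("wrist","w8")
E
python3 lvl.py pics/w8.npz
```

```text
t: 10.6
eef_pos: [0.5888, -0.2976, 0.189]
ee_rot: [-3.141, -0.126, 2.981]
force: [-0.7, 1.1, -2.6]
width: 0.0119
top plane [-0.0034 -0.0016  0.1882] 4036
adapter x edge [0.0436 0.044 ] y [-0.0366  0.0357]
rim x edge [0.0452 0.0542 0.0542] y [-0.0496  0.0473]
[ 0.58879988 -0.2975676   0.18904048]
```

```bash
python3 -m inch '1 -0.018 0 0.1 0 0 0; 1 -0.03 0 0.24 0 0 0; 1 -0.03 0 0.24 0 0 0; 1 -0.03 0 0.24 0 0 0';  python3 - <<'E'
from h import *
for i in range(5):
    s=arm.get_state();print(s["eef_pos"].round(4),s["ee_rot"].round(4),s["force"].round(1));arm.grab_frame("side")
f,C,T=snap("wrist","w9")
E
python3 lvl.py pics/w9.npz
```

```text
t: 11.05
eef_pos: [0.5886, -0.2981, 0.1194]
ee_rot: [-3.14, -0.125, 2.981]
force: [-0.1, -0.2, -1.7]
width: 0.0121
[ 0.5886 -0.2981  0.1194] [-3.1402 -0.1245  2.9815] [-0.1 -0.2 -1.7]
[ 0.5898 -0.2984  0.1209] [-3.1399 -0.1215  2.9817] [-0.1  0.3 -1.1]
[ 0.5904 -0.2985  0.1215] [-3.1399 -0.12    2.9817] [-0.3  0.2 -1.3]
[ 0.5905 -0.2984  0.1216] [-3.1401 -0.1194  2.9816] [ 0.   0.  -0.9]
[ 0.5904 -0.2983  0.1215] [-3.1403 -0.1196  2.9815] [ 0.2 -0.2 -1.6]
top plane [-0.0105 -0.003   0.1203] 3977
adapter x edge [0.0436 0.044 ] y [-0.0366  0.0357]
rim x edge [0.0474 0.056  0.056 ] y [-0.0488  0.0482]
[ 0.5902139  -0.2981868   0.12109467]
```

View pics/w9.png

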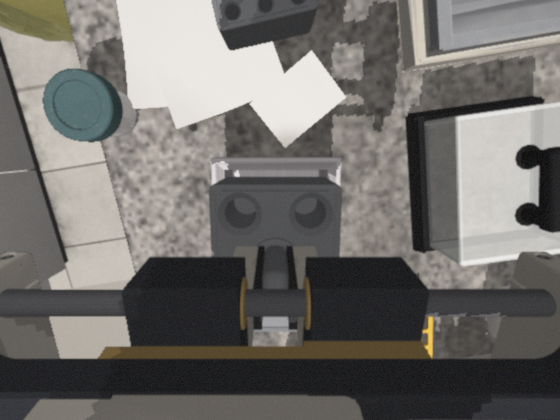

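```bash
python3 -m inch '1 -0.003 0 0.025 0 0.005 0; 1 -0.006 0 0.05 0 0.01 0; 1 -0.008 0 0.067 0 0.01 0; 1 -0.008 0 0.067 0 0.01 0; 1 -0.008 0 0.067 0 0.01 0'
```

```text
t: 11.85
eef_pos: [0.589, -0.2979, 0.0983]
ee_rot: [-3.141, -0.135, 2.981]
force: [-0.4, 0.3, -0.8]
width: 0.0119
```

```bash
python3 -m inch '1 -0.003 0 0.02 0 0 0; 1 -0.005 0 0.04 0 0 0; 1 -0.005 0 0.04 0 0 0; 1 -0.005 0 0.04 0 0 0'
```

```text
t: 12.25
eef_pos: [0.5888, -0.2979, 0.0864]
ee_rot: [-3.141, -0.134, 2.981]
force: [-0.8, 0.3, -1.6]
width: 0.0119
```

```bash
python3 -m inch '1 -0.003 0 0.02 0 0 0; 1 -0.005 0 0.04 0 0 0; 1 -0.007 0 0.055 0 0 0; 1 -0.007 0 0.055 0 0 0; 1 -0.007 0 0.055 0 0 0'
```

```text
t: 12.75
eef_pos: [0.5888, -0.2979, 0.0698]
ee_rot: [-3.141, -0.134, 2.981]
force: [-0.3, -0.1, -2.7]
width: 0.0119
```

```bash
python3 -m inch '1 -0.002 0 0.02 0 0 0; 1 -0.004 0 0.035 0 0 0; 1 -0.005 0 0.04 0 0 0; 1 -0.005 0 0.044 0 0 0; 1 -0.005 0 0.044 0 0 0'
```

```text
t: 13.25
eef_pos: [0.5885, -0.2978, 0.0566]
ee_rot: [-3.141, -0.134, 2.981]
force: [0.6, -0.4, -1.7]
width: 0.0122
```

Still no contact, so it should be about 1–2 mm from the floor. I'll go 1.5 mm further, then open a little.

```bash
python3 -m inch '1 -0.0006 0 0.005 0 0 0; 1 -0.0006 0 0.005 0 0 0'; python3 -m inch '0.7 0 0 0 0 0 0; 0.7 0 0 0 0 0 0; 0.7 0 0 0 0 0 0; 0.7 -0.02 0 -0.1 0 0 0; 0.7 -0.04 0 -0.2 0 0 0; 0.7 0.0 0 -0.5 0 0 0; 0.7 0 0 -0.5 0 -0.13 0; 0.7 0.05 0 -0.5 0 -0.13 0; 0.7 0.05 0 -0.5 0 -0.13 0; 0.7 0.05 0 -0.5 0 -0.13 0'
python3 - <<'E'
from h import *
f,C,T=snap("wrist","w10");W=cloud(f,C);print(T[:3,3])
box(W,(140,100,420,262),.05,.063,"all")
box(W,(140,100,420,285),.085,.105,"tab")
E
```

```text
t: 13.45
eef_pos: [0.5885, -0.2978, 0.0552]
ee_rot: [-3.141, -0.134, 2.981]
force: [-0.4, 0.5, -1.8]
width: 0.0115
t: 14.45
eef_pos: [0.5935, -0.2985, 0.2065]
ee_rot: [-3.141, 0.003, 2.981]
force: [-0.1, -0.1, -0.8]
width: 0.0263
[ 0.59349785 -0.29849034  0.20650791]
all 9069 rect [ 576.6 -290.8] [274.6 144.1] 80.8 mean [ 0.5847 -0.2907  0.055 ] zmed 0.0545
tab 289 rect [ 588.5 -298.5] [12. 21.] 81.3 mean [ 0.5875 -0.2984  0.0946] zmed 0.0952
```

View pics/w10.png

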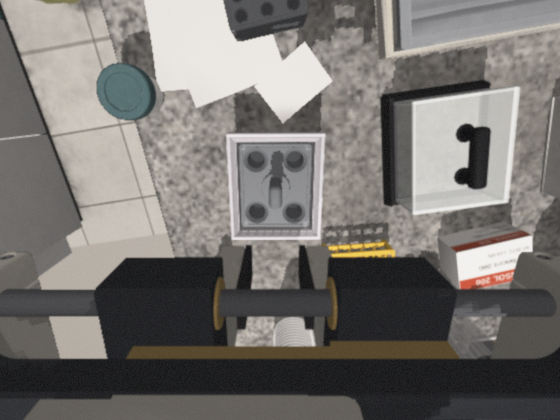

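The adapter is in the bucket: the tab is at (276,190), with bores at about (256,160), (296,160), (257,211) and (295,212). Next I'll get its exact pose and the bore positions.

Run:
```python
from h import *
f=load("pics/w10.npz");T=f["T"];C=c2w(f,T);W=cloud(f,C)
yaw=np.radians(-9.2);e=np.array([np.cos(yaw),np.sin(yaw)]);g=np.array([-e[1],e[0]])
c0=np.array([.589,-.298]);D=W[...,:2]-c0;X=D@e;Y=D@g
m=(W[...,2]>.05)&(W[...,2]<.06)&(abs(X)<.0465)&(abs(Y)<.039)&(W[...,2]<.0558)
m[250:]=0
P=np.stack([X[m],Y[m]],1);print(P.min(0),P.max(0),np.percentile(P,[1,99],axis=0).round(4))
ang=[];R=cv2.minAreaRect((P*1000).astype(np.float32));print(R)
Z=W[m];A=np.c_[P,np.ones(len(P))];c=np.linalg.lstsq(A,Z[:,2],rcond=None)[0];print("plane",c)
# bores: dark pixels / depth below
for bx in(-.028,.028):
  for by in(-.02,.02):
    mm=(abs(X-bx)<.016)&(abs(Y-by)<.016)&(W[...,2]<.051);mm[250:]=0
    print(bx,by,mm.sum(),X[mm].mean().round(4),Y[mm].mean().round(4))
    g8=cv2.cvtColor(f["img"],cv2.COLOR_RGB2GRAY)
    # project expected
snap("top","t10")
im=cv2.imread("pics/w10.png");cv2.imwrite("pics/w10z.png",cv2.resize(im[125:250,210:345],(648,600),interpolation=3))
```

```text
[-0.04584415 -0.03823861] [0.04475226 0.03899898] [[-0.0457 -0.0371]
 [ 0.044   0.0359]]
((-0.5464668273925781, 0.3801994323730469), (90.60260772705078, 77.22171783447266), 0.010069794952869415)
plane [ 0.002729   -0.00210747  0.05361634]
-0.028 -0.02 265 -0.0232 -0.0224
-0.028 0.02 275 -0.0234 0.0207
0.028 -0.02 230 0.0349 -0.0221
0.028 0.02 234 0.0347 0.0204
```

View pics/w10z.png

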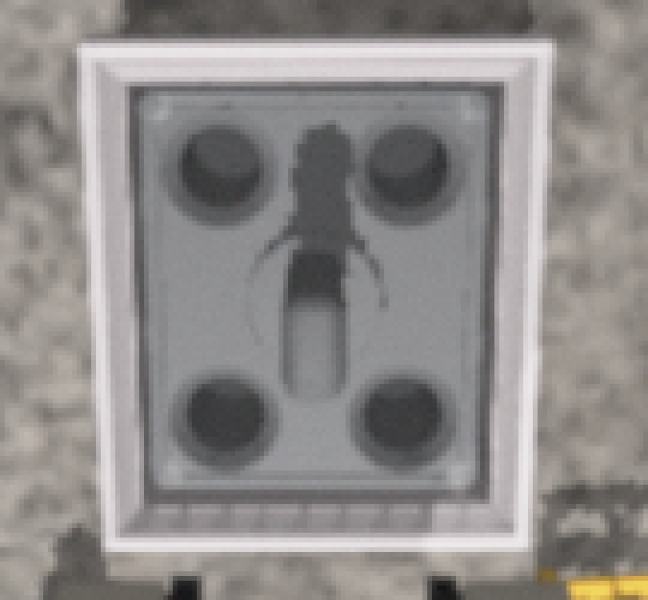

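Run:
```python
from h import *
T=pose(arm.get_state());inch(T,[.575,-.09,.2],-np.pi)
```

```text
shift [0.1727 0.6761 0.0163] turn [-0.0007  0.0009 -0.1529]
```

```bash
python3 -m inch '0.6 0.173 0.676 0.01 0 0 -0.153; 0.6 0.173 0.676 0.01 0 0 -0.153; 0.6 0.173 0.676 0.01 0 0 -0.153; 0.6 0.173 0.676 0.01 0 0 -0.153; 0.6 0.173 0.676 0.01 0 0 -0.153; 0.6 0.173 0.676 0.01 0 0 -0.153'; python3 -m inch '0.6 0.04 0.63 0 0 0 0; 0.6 0.04 0.63 0 0 0 0; 0.6 0.04 0.63 0 0 0 0; 0.6 0.04 0.63 0 0 0 0; 0.6 0.04 0.63 0 0 0 0; 0.6 0.04 0.63 0 0 0 0; 0.6 0.04 0.63 0 0 0 0; 0.6 0.04 0.63 0 0 0 0'
python3 - <<'E'
from h import *
f,C,T=snap("wrist","w11");W=cloud(f,C);print(T[:3,3])
snap("top","t11");im=cv2.imread("pics/t11.png")
T=pose(arm.get_state());inch(T,[.5617,.101,.12],-np.pi)
E
```

```text
t: 15.15
eef_pos: [0.5751, -0.0882, 0.2018]
ee_rot: [-3.14, 0.001, -3.138]
force: [0.4, -1.0, 1.2]
width: 0.0352
t: 15.95
eef_pos: [0.563, 0.0975, 0.2021]
ee_rot: [-3.14, 0.002, 3.14]
force: [-0.5, -0.2, -0.1]
width: 0.0356
[0.5630226  0.09746961 0.20208862]
shift [0.0048 0.0113 0.2743] turn [-0.0012  0.0019 -0.0017]
```

View pics/w11.png

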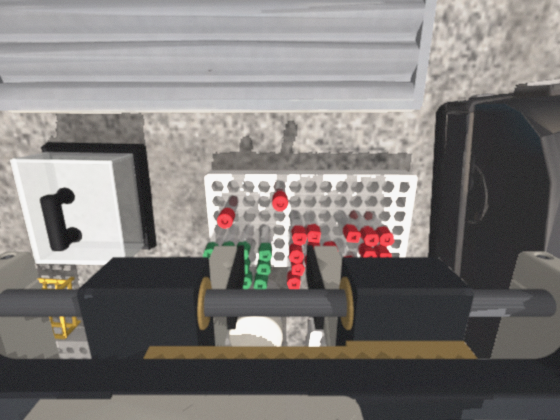

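The loose caps are visible at (280,200) for tube_left and (226,216) for tube_right, with the fingers just beyond them.

Run:
```python
from h import *
f=load("pics/w11.npz");T=f["T"];C=c2w(f,T);W=cloud(f,C);Wt=(W-T[:3,3])@T[:3,:3]
for n,r in (("L",(270,186,292,214)),("R",(216,204,238,230))):
    u0,v0,u1,v1=r;S=W[v0:v1,u0:u1].reshape(-1,3);St=Wt[v0:v1,u0:u1].reshape(-1,3);m=S[:,2]>.091
    print(n,m.sum(),S[m].mean(0).round(4),S[m].min(0).round(4),S[m].max(0).round(4),"tool",St[m].mean(0).round(4))
    k=m;(c,rr)=cv2.minEnclosingCircle((S[k][:,:2]*1000).astype(np.float32));print(c,rr)
    m2=S[:,2]>.075;print(S[m2].min(0).round(4),S[m2].max(0).round(4))
snap
```

```text
L 191 [0.5626 0.101  0.0934] [0.5559 0.0943 0.091 ] [0.5702 0.108  0.0954] tool [0.0006 0.0037 0.1087]
(562.8626098632812, 101.04611206054688) 7.58982515335083
[0.5554 0.0941 0.0752] [0.5702 0.1085 0.0954]
R 186 [0.5794 0.0497 0.0933] [0.5724 0.0419 0.0911] [0.5869 0.0569 0.0956] tool [-0.0163 -0.0476  0.1088]
(579.8382568359375, 49.367591857910156) 7.574965000152588
[0.5722 0.0419 0.0755] [0.5869 0.0572 0.0956]
```

```bash
python3 -m inch '0.65 0.003 0.012 0.15 0 0.002 0; 0.65 0.003 0.012 0.3 0 0.002 0; 0.65 0.003 0.012 0.4 0 0.002 0; 0.65 0.003 0.012 0.457 0 0.002 0; 0.65 0.003 0.012 0.457 0 0.002 0; 0.65 0.003 0.012 0.457 0 0.002 0' 20
```

```text
t: 16.65
eef_pos: [0.5626, 0.102, 0.0657]
ee_rot: [-3.14, 0.0, 3.141]
force: [0.0, 0.3, 1.2]
width: 0.0306
```

```bash
python3 -m inch '1 0 -0.003 0 0 0 0; 1 0 -0.003 0 0 0 0; 1 0 -0.003 0 0 0 0; 1 0 -0.003 0 0 0 0; 1 0 -0.003 -0.05 0 0 0; 1 0 -0.003 -0.15 0 0 0; 1 0 -0.003 -0.28 0 0 0; 1 0 -0.003 -0.42 0 0 0; 1 0 -0.003 -0.55 0 0 0; 1 0 -0.003 -0.55 0 0 0; 1 0 -0.003 -0.55 0 0 0'
python3 - <<'E'
from h import *
f,C,T=snap("wrist","w12");print(T[:3,3]);snap("side","s12")
im=cv2.imread("pics/s12.png");cv2.imwrite("pics/s12z.png",cv2.resize(im[60:240,150:350],(660,594),interpolation=3))
T=pose(arm.get_state());inch(T,[.60,-.15,.23],-np.pi-np.radians(9.2))
E
```

```text
t: 17.75
eef_pos: [0.5623, 0.102, 0.2313]
ee_rot: [3.141, 0.002, 3.141]
force: [-0.7, 0.5, -0.6]
width: 0.015
[0.56227824 0.10196847 0.23129087]
shift [-0.1288 -0.8384 -0.0016] turn [-0.0014 -0.0014  0.1532]
```

View pics/w12.png

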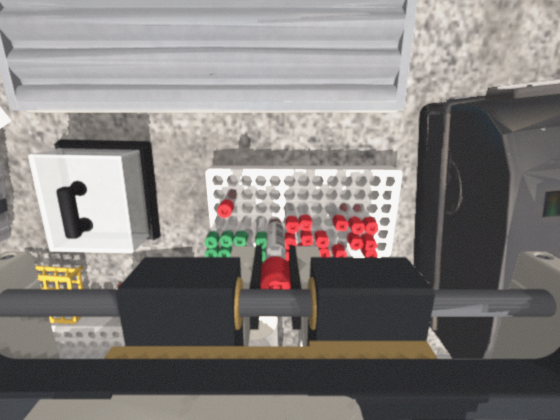

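View pics/s12z.png

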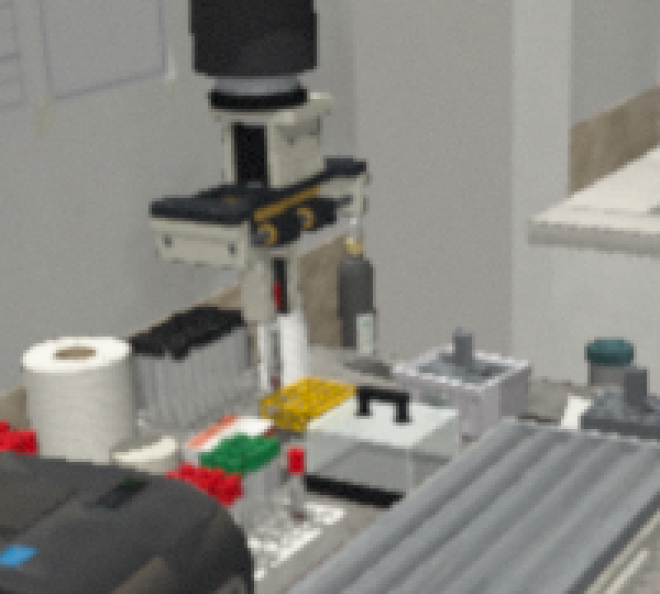

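The tube is held upright, with its cap between the fingers at (275,272). I'll carry it to the far-left bore.

```bash
python3 -m inch '1 -0.129 -0.838 0 0 0 0.153; 1 -0.129 -0.838 0 0 0 0.153; 1 -0.129 -0.838 0 0 0 0.153; 1 -0.129 -0.838 0 0 0 0.153; 1 -0.129 -0.838 0 0 0 0.153; 1 -0.129 -0.838 0 0 0 0.153; 1 -0.129 -0.838 0 0 0 0.153; 1 -0.129 -0.838 0 0 0 0.153'
python3 - <<'E'
from h import *
T=pose(arm.get_state());print(T[:3,3]);inch(T,[.6193,-.2829,.18],-np.pi-np.radians(9.2))
E
```

```text
t: 18.65
eef_pos: [0.6003, -0.1492, 0.2293]
ee_rot: [-3.14, -0.002, 2.981]
force: [-0.1, 0.4, 0.6]
width: 0.0148
[ 0.60032459 -0.14924824  0.22934147]
shift [-0.1339 -0.4295  0.1647] turn [-0.0011 -0.0018  0.0001]
```

```bash
python3 -m inch '1 -0.134 -0.43 0 0 0 0; 1 -0.134 -0.43 0 0 0 0; 1 -0.134 -0.43 0 0 0 0; 1 -0.134 -0.43 0.165 0 0 0; 1 -0.134 -0.43 0.165 0 0 0; 1 -0.134 -0.43 0.165 0 0 0; 1 -0.134 -0.43 0.165 0 0 0'
python3 - <<'E'
from h import *
f,C,T=snap("wrist","w13");print(T[:3,3]);f,C2,_=snap("side","s13")
im=cv2.imread("pics/s13.png");cv2.imwrite("pics/s13z.png",cv2.resize(im[100:220,230:370],(700,600),interpolation=3))
T=pose(arm.get_state());inch(T,[.6193,-.2829,.115],-np.pi-np.radians(9.2))
E
```

```text
t: 19.35
eef_pos: [0.6213, -0.2825, 0.1835]
ee_rot: [-3.14, 0.003, 2.984]
force: [-0.4, 0.6, 0.1]
width: 0.0148
[ 0.62126505 -0.28250365  0.18353035]
shift [ 0.0073 -0.0013  0.229 ] turn [-0.0014  0.0034  0.0021]
```

View pics/w13.png

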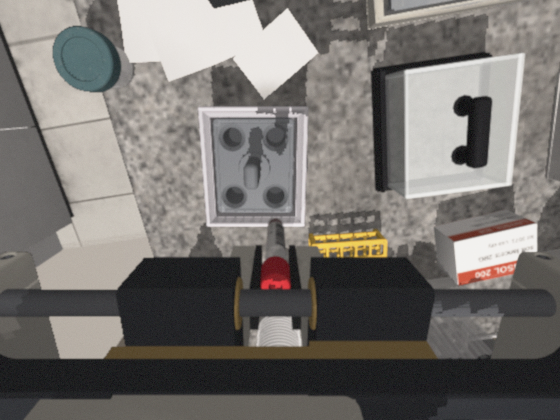

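View pics/s13z.png

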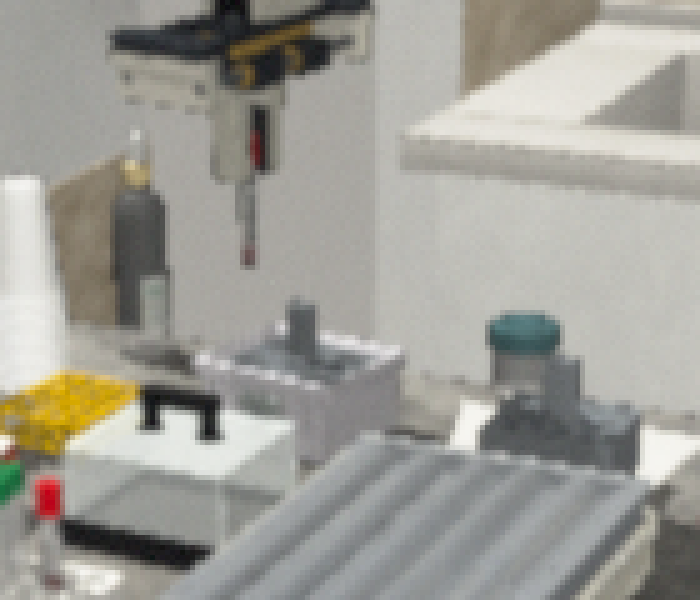

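```bash
cat > bores.py <<'E'
from h import *
import sys
f=load(sys.argv[1]);T=f["T"];C=c2w(f,T);W=cloud(f,C)
yaw=np.radians(-9.2);e=np.array([np.cos(yaw),np.sin(yaw)]);g=np.array([-e[1],e[0]])
Pm=np.mean
for bx in(-.028,.028):
  for by in(-.02,.02):
    p=np.array([.5885,-.2982])+bx*e+by*g
    pc=np.linalg.inv(C)@np.r_[p,.054,1];u=f["cx"]+f["fx"]*pc[0]/-pc[2];v=f["cy"]-f["fy"]*pc[1]/-pc[2]
    g8=cv2.cvtColor(f["img"],cv2.COLOR_RGB2GRAY);u0,v0=int(u),int(v)
    w=14;sub=g8[v0-w:v0+w,u0-w:u0+w];th=float(sys.argv[2]);m=(sub<th).astype(np.uint8)
    n,l,st,ce=cv2.connectedComponentsWithStats(m)
    for i in range(1,n):
        if st[i,4]>40:
            c=ce[i]+[u0-w,v0-w];print(bx,by,"exp px",round(u,1),round(v,1),"found",c.round(1),st[i,2:5],"world",ray(f,C,c,.05).round(4)[:2],"pred",p.round(4))
E
python3 bores.py pics/w13.npz 75; python3 bores.py pics/w10.npz 75
```

```text
-0.028 -0.02 exp px 231.4 136.5 found [229.2 139.2] [ 17  19 136] world [ 0.56   -0.3166] pred [ 0.5577 -0.3135]
-0.028 0.02 exp px 275.0 136.6 found [277.4 137.7] [ 20  25 157] world [ 0.5657 -0.272 ] pred [ 0.5641 -0.274 ]
0.028 -0.02 exp px 233.8 195.2 found [233.7 196.2] [ 17  16 184] world [ 0.615  -0.3235] pred [ 0.6129 -0.3224]
0.028 0.02 exp px 274.9 195.3 found [274.9 196.8] [ 17  13 169] world [ 0.622  -0.2833] pred [ 0.6193 -0.2829]
-0.028 -0.02 exp px 255.2 159.4 found [254.4 162.4] [ 16  13 110] world [ 0.5611 -0.3152] pred [ 0.5577 -0.3135]
-0.028 0.02 exp px 294.7 159.4 found [295.6 162.3] [ 16  14 112] world [ 0.5678 -0.2733] pred [ 0.5641 -0.274 ]
0.028 -0.02 exp px 256.3 211.6 found [256.4 211.8] [ 16  13 158] world [ 0.6145 -0.3228] pred [ 0.6129 -0.3224]
0.028 0.02 exp px 293.7 211.6 found [293.6 211.9] [ 16  14 161] world [ 0.621 -0.283] pred [ 0.6193 -0.2829]
```

```bash
python3 -m inch '1 0.004 -0.001 0.1 0 0.002 0; 1 0.004 -0.001 0.18 0 0.002 0; 1 0.004 -0.001 0.21 0 0.002 0; 1 0.004 -0.001 0.21 0 0.002 0; 1 0.004 -0.001 0.21 0 0.002 0; 1 0.004 -0.001 0.21 0 0.002 0'
python3 - <<'E'
from h import *
f,C,T=snap("wrist","w14");print(T[:3,3]);f,C2,_=snap("side","s14")
im=cv2.imread("pics/s14.png");cv2.imwrite("pics/s14z.png",cv2.resize(im[120:220,240:350],(660,600),interpolation=3))
inch(T,[.6198,-.2830,.075],-np.pi-np.radians(9.2))
E
```

```text
t: 20.05
eef_pos: [0.6198, -0.2839, 0.12]
ee_rot: [-3.14, 0.001, 2.982]
force: [0.5, 0.2, -0.5]
width: 0.015
[ 0.61976223 -0.28394288  0.12004456]
shift [0.0005 0.0033 0.1501] turn [-0.0014  0.0007  0.0007]
```

View pics/s14z.png

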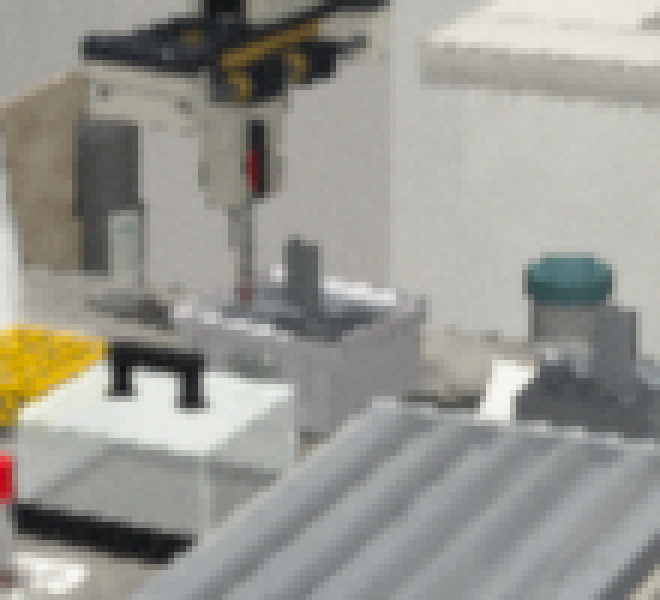

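The tube tip is just above the far-left bore, so I'll lower it gently.

```bash
python3 -m inch '1 0 0.003 0.03 0 0 0; 1 0 0.003 0.06 0 0 0; 1 0 0.003 0.06 0 0 0'; python3 -m inch '1 0 0 0.03 0 0 0; 1 0 0 0.06 0 0 0; 1 0 0 0.08 0 0 0; 1 0 0 0.085 0 0 0; 1 0 0 0.085 0 0 0; 1 0 0 0.085 0 0 0'
```

```text
t: 20.45
eef_pos: [0.6177, -0.2825, 0.0981]
ee_rot: [-3.141, -0.005, 2.981]
force: [1.3, -0.3, -0.1]
width: 0.015
t: 21.05
eef_pos: [0.6189, -0.2829, 0.0748]
ee_rot: [-3.14, -0.002, 2.981]
force: [0.3, 0.2, 0.3]
width: 0.0149
```

```bash
python3 -m inch '1 0 0 0.005 0 0 0; 1 0 0 0.005 0 0 0; 0.72 0 0 0.005 0 0 0; 0.72 0 0 0.005 0 0 0; 0.72 0 0 0.005 0 0 0; 0.72 0 0 -0.1 0 0 0; 0.72 0 0 -0.25 0 0 0; 0.72 0 0 -0.4 0 0 0; 0.72 0 0 -0.4 0 0 0; 0.72 0 0 -0.4 0 0 0'
python3 - <<'E'
from h import *
f,C,T=snap("wrist","w15");print(T[:3,3])
inch(T,[.60,-.1,.2],-np.pi)
E
```

```text
t: 22.05
eef_pos: [0.6196, -0.2828, 0.1963]
ee_rot: [-3.141, 0.001, 2.981]
force: [-0.4, 0.5, -1.3]
width: 0.0241
[ 0.61962782 -0.28277364  0.19625138]
shift [ 0.1618  0.591  -0.0132] turn [-0.0008  0.001  -0.1531]
```

View pics/w15.png

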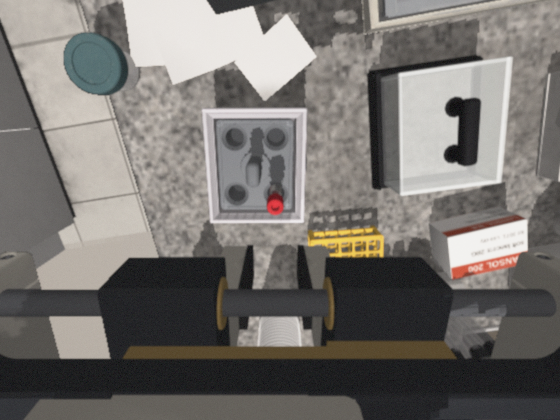

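tube_left stands in the far-left bore, with its cap at (275,203). Next is tube_right.

```bash
python3 -m inch '0.65 0.162 0.591 -0.02 0 0 -0.153; 0.65 0.162 0.591 -0.02 0 0 -0.153; 0.65 0.162 0.591 -0.02 0 0 -0.153; 0.65 0.162 0.591 -0.02 0 0 -0.153; 0.65 0.162 0.591 -0.02 0 0 -0.153; 0.65 0.162 0.591 -0.02 0 0 -0.153'; python3 -m inch '0.65 0.07 0.5 0 0 0 0; 0.65 0.07 0.5 0 0 0 0; 0.65 0.07 0.5 0 0 0 0; 0.65 0.07 0.5 0 0 0 0; 0.65 0.07 0.5 0 0 0 0; 0.65 0.07 0.5 0 0 0 0'
python3 - <<'E'
from h import *
f,C,T=snap("wrist","w16");W=cloud(f,C);print(T[:3,3])
m=(W[...,2]>.0905)&(W[...,2]<.097)&(abs(W[...,0]-.579)<.012)&(abs(W[...,1]-.0496)<.012);S=W[m]
print(m.sum(),cv2.minEnclosingCircle((S[:,:2]*1000).astype(np.float32)),S.mean(0))
T=pose(arm.get_state());inch(T,[.579,.0496,.065],-np.pi)
E
```

```text
t: 22.7
eef_pos: [0.5988, -0.0991, 0.1994]
ee_rot: [-3.141, -0.004, -3.14]
force: [0.2, -1.0, -1.0]
width: 0.0307
t: 23.3
eef_pos: [0.5783, 0.0488, 0.1998]
ee_rot: [-3.14, -0.003, 3.141]
force: [-1.2, 0.7, -0.6]
width: 0.031
[0.57832996 0.04875352 0.19984715]
197 ((579.6551513671875, 49.28083419799805), 7.441782474517822) [0.57946504 0.04947076 0.09320829]
shift [-0.0033  0.0043  0.4499] turn [-0.0012 -0.0029 -0.0017]
```

View pics/w16.png

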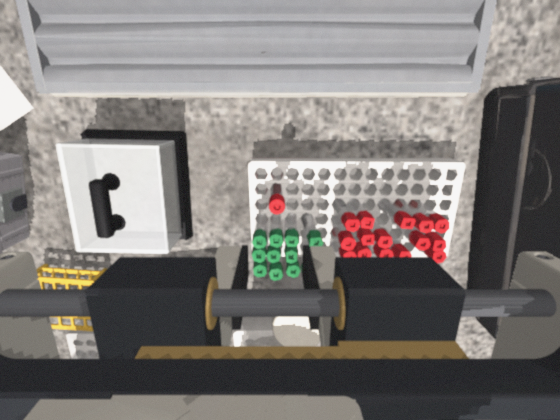

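```bash
python3 -m inch '0.65 -0.003 0.002 0.15 0 -0.002 0; 0.65 -0.003 0.002 0.3 0 -0.002 0; 0.65 -0.003 0.002 0.4 0 -0.002 0; 0.65 -0.003 0.002 0.45 0 -0.002 0; 0.65 -0.003 0.002 0.45 0 -0.002 0; 0.65 -0.003 0.002 0.45 0 -0.002 0' 20
```

```text
t: 23.95
eef_pos: [0.5794, 0.0494, 0.0657]
ee_rot: [-3.14, -0.0, 3.14]
force: [1.2, -0.7, 1.1]
width: 0.0303
```

```bash
python3 -m inch '1 0 0 0 0 0 0; 1 0 0 0 0 0 0; 1 0 0 0 0 0 0; 1 0 0 0 0 0 0; 1 0 0 -0.05 0 0 0; 1 0 0 -0.15 0 0 0; 1 0 0 -0.28 0 0 0; 1 0 0 -0.42 0 0 0; 1 0 0 -0.55 0 0 0; 1 0 0 -0.55 0 0 0; 1 0 0 -0.55 0 0 0'
python3 - <<'E'
from h import *
f,C,T=snap("wrist","w17");print(T[:3,3]);snap("side","s17")
im=cv2.imread("pics/s17.png");cv2.imwrite("pics/s17z.png",cv2.resize(im[60:240,150:350],(660,594),interpolation=3))
T=pose(arm.get_state());inch(T,[.58,-.20,.23],-np.pi-np.radians(9.2))
E
```

```text
t: 25.05
eef_pos: [0.5792, 0.051, 0.2316]
ee_rot: [3.141, 0.002, -3.142]
force: [-0.3, 0.7, -0.6]
width: 0.0149
[0.57915525 0.05102176 0.23162084]
shift [-0.0061 -0.8353 -0.001 ] turn [-0.001  -0.0015  0.1532]
```

View pics/s17z.png

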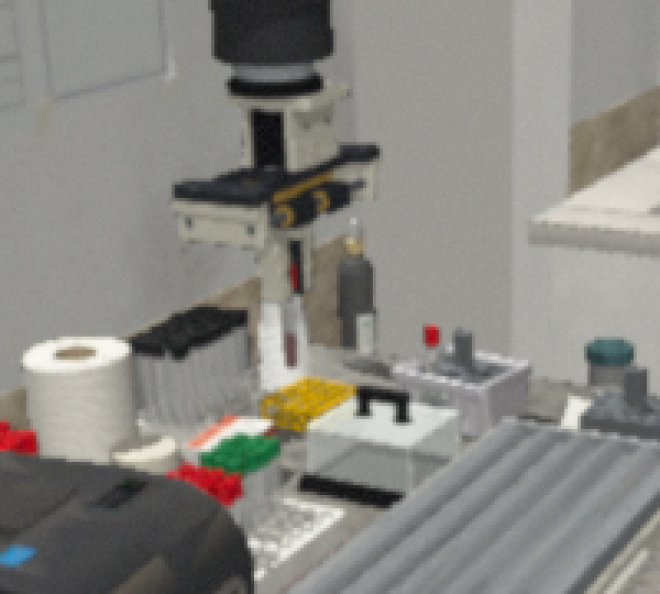

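```bash
python3 -m inch '1 -0.006 -0.835 0 0 0 0.153; 1 -0.006 -0.835 0 0 0 0.153; 1 -0.006 -0.835 0 0 0 0.153; 1 -0.006 -0.835 0 0 0 0.153; 1 -0.006 -0.835 0 0 0 0.153; 1 -0.006 -0.835 0 0 0 0.153; 1 -0.006 -0.835 0 0 0 0.153; 1 -0.006 -0.835 0 0 0 0.153'
python3 - <<'E'
from h import *
T=pose(arm.get_state());print(T[:3,3]);inch(T,[.5587,-.3143,.18],-np.pi-np.radians(9.2))
E
```

```text
t: 25.95
eef_pos: [0.5803, -0.1994, 0.2295]
ee_rot: [-3.141, -0.002, 2.981]
force: [-0.4, -0.1, 0.4]
width: 0.015
[ 0.58033529 -0.19942338  0.2295216 ]
shift [ 0.0098 -0.3894  0.1654] turn [-0.0007 -0.0018  0.0003]
```

```bash
python3 -m inch '1 0.01 -0.389 0 0 0 0; 1 0.01 -0.389 0 0 0 0; 1 0.01 -0.389 0 0 0 0; 1 0.01 -0.389 0.165 0 0 0; 1 0.01 -0.389 0.165 0 0 0; 1 0.01 -0.389 0.165 0 0 0; 1 0.01 -0.389 0.165 0 0 0; 1 0.01 -0.389 0.165 0 0 0'
python3 - <<'E'
from h import *
f,C,T=snap("wrist","w18");print(T[:3,3]);f,C2,_=snap("side","s18")
im=cv2.imread("pics/s18.png");cv2.imwrite("pics/s18z.png",cv2.resize(im[100:220,230:370],(700,600),interpolation=3))
inch(T,[.5587,-.3143,.120],-np.pi-np.radians(9.2))
E
python3 bores.py pics/w18.npz 75
```

```text
t: 26.75
eef_pos: [0.5606, -0.3142, 0.1834]
ee_rot: [-3.14, 0.003, 2.983]
force: [0.4, -0.3, -0.8]
width: 0.0149
[ 0.56057894 -0.31415506  0.18344087]
shift [ 0.0068 -0.0012  0.2115] turn [-0.0013  0.003   0.0018]
-0.028 -0.02 exp px 275.8 194.1 found [275.9 195.6] [ 17  14 169] world [ 0.5603 -0.3138] pred [ 0.5577 -0.3135]
-0.028 0.02 exp px 316.9 194.2 found [316.9 195. ] [ 18  16 181] world [ 0.5661 -0.2738] pred [ 0.5641 -0.274 ]
0.028 -0.02 exp px 275.7 246.5 found [274.9 237.1] [ 13  12 143] world [ 0.6042 -0.3218] pred [ 0.6129 -0.3224]
0.028 -0.02 exp px 275.7 246.5 found [274.4 257.9] [18  4 53] world [ 0.6277 -0.3262] pred [ 0.6129 -0.3224]
0.028 0.02 exp px 314.5 246.6 found [317.7 240.5] [12 12 58] world [ 0.615  -0.2786] pred [ 0.6193 -0.2829]
0.028 0.02 exp px 314.5 246.6 found [319.2 257.5] [18  7 63] world [ 0.6347 -0.2793] pred [ 0.6193 -0.2829]
```

View pics/w18.png

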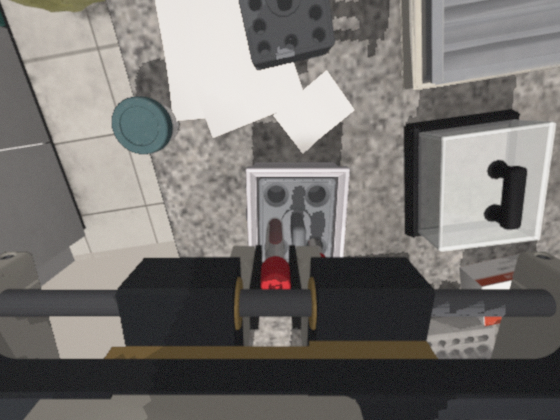

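View pics/s18z.png

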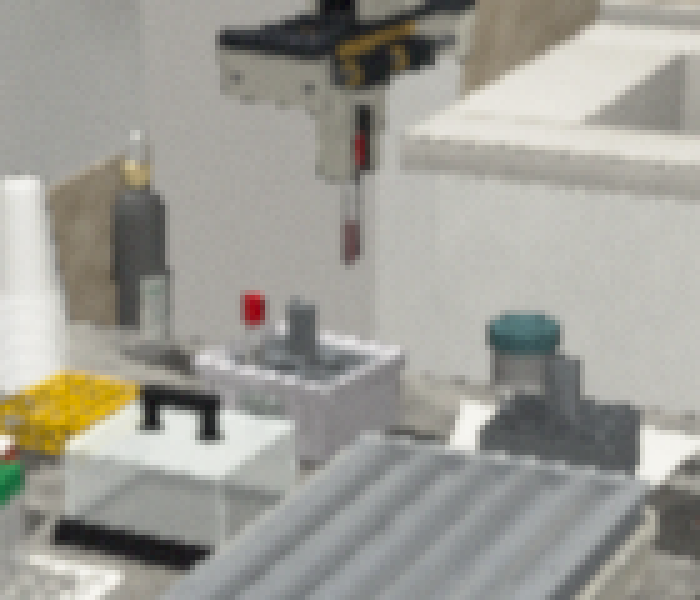

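```bash
python3 -m inch '1 0.006 0 0.1 0 0.002 0; 1 0.006 0 0.18 0 0.002 0; 1 0.006 0 0.21 0 0.002 0; 1 0.006 0 0.21 0 0.002 0; 1 0.006 0 0.21 0 0.002 0; 1 0.006 0 0.21 0 0.002 0'
python3 - <<'E'
from h import *
f,C2,T=snap("side","s19");f,C2,T=snap("side","s19");print(T[:3,3])
im=cv2.imread("pics/s19.png");cv2.imwrite("pics/s19z.png",cv2.resize(im[120:220,240:350],(660,600),interpolation=3))
inch(T,[.5587,-.3139,.075],-np.pi-np.radians(9.2))
E
```

```text
t: 27.45
eef_pos: [0.5584, -0.3147, 0.1199]
ee_rot: [-3.14, 0.0, 2.982]
force: [0.2, 0.2, -0.0]
width: 0.0149
[ 0.5582481  -0.31465377  0.11974333]
shift [-0.0011  0.0029  0.1491] turn [-0.0011  0.0002  0.0005]
```

View pics/s19z.png

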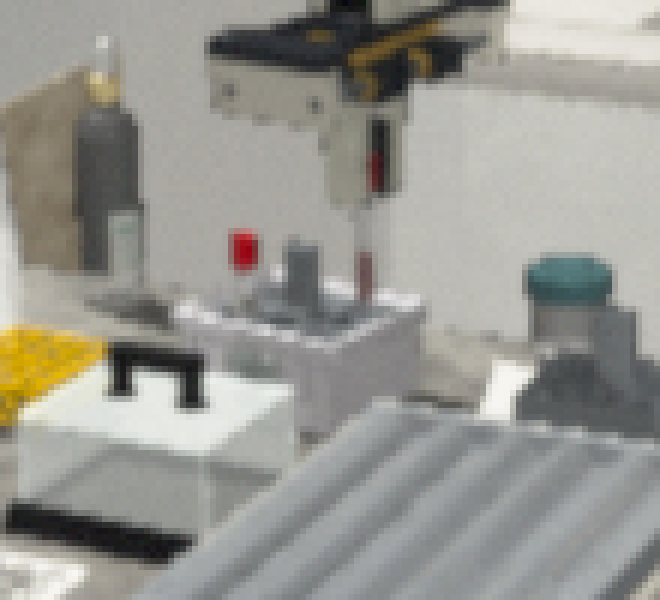

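The tip is over the near-right bore, diagonal to the first tube. I'll lower it the same way.

```bash
python3 -m inch '1 -0.001 0.002 0.03 0 0 0; 1 -0.001 0.002 0.06 0 0 0; 1 -0.001 0.002 0.06 0 0 0'; python3 -m inch '1 0 0 0.03 0 0 0; 1 0 0 0.06 0 0 0; 1 0 0 0.08 0 0 0; 1 0 0 0.085 0 0 0; 1 0 0 0.085 0 0 0; 1 0 0 0.085 0 0 0'
```

```text
t: 27.85
eef_pos: [0.5566, -0.3134, 0.0983]
ee_rot: [-3.141, -0.005, 2.981]
force: [0.4, -0.1, 0.3]
width: 0.0145
t: 28.45
eef_pos: [0.5578, -0.3139, 0.0749]
ee_rot: [-3.141, -0.002, 2.981]
force: [-0.2, 0.0, -0.9]
width: 0.0147
```

```bash
python3 -m inch '1 0 0 0.005 0 0 0; 1 0 0 0.005 0 0 0; 0.72 0 0 0.005 0 0 0; 0.72 0 0 0.005 0 0 0; 0.72 0 0 0.005 0 0 0; 0.72 0 0 -0.1 0 0 0; 0.72 0 0 -0.25 0 0 0; 0.72 0 0 -0.4 0 0 0; 0.72 0.15 0 -0.6 0 0 0; 0.72 0.15 0 -0.6 0 0 0; 0.72 0.15 0 -0.6 0 0 0'
python3 - <<'E'
from h import *
f,C,T=snap("wrist","w20");W=cloud(f,C);print(T[:3,3])
f2,_,_=snap("side","s20")
im=cv2.imread("pics/s20.png");cv2.imwrite("pics/s20z.png",cv2.resize(im[120:220,240:350],(660,600),interpolation=3))
yaw=np.radians(-9.2);e=np.array([np.cos(yaw),np.sin(yaw)]);g=np.array([-e[1],e[0]])
for n,p in(("L",(.6195,-.283)),("R",(.558,-.314))):
    m=(W[...,2]>.085)&(np.hypot(W[...,0]-p[0],W[...,1]-p[1])<.014)
    S=W[m]
    if len(S): 
        c=np.array(cv2.minEnclosingCircle((S[:,:2]*1000).astype(np.float32))[0])/1000;print(n,len(S),S.max(0),c,"adapter frame",(c-[.5885,-.2982])@np.c_[e,g])
inch(T,[.56,-.20,.25],-np.pi)
E
```

```text
t: 29.55
eef_pos: [0.5137, -0.3071, 0.2595]
ee_rot: [-3.14, 0.005, 2.981]
force: [0.2, -0.6, 0.6]
width: 0.0241
[ 0.5136704  -0.30709598  0.25950987]
R 190 [ 0.56512963 -0.30785643  0.10277289] [ 0.55772552 -0.31506799] adapter frame [-0.02768173 -0.02157127]
shift [-0.0953  0.3771  0.0315] turn [-0.0021  0.0045 -0.153 ]
```

View pics/w20.png

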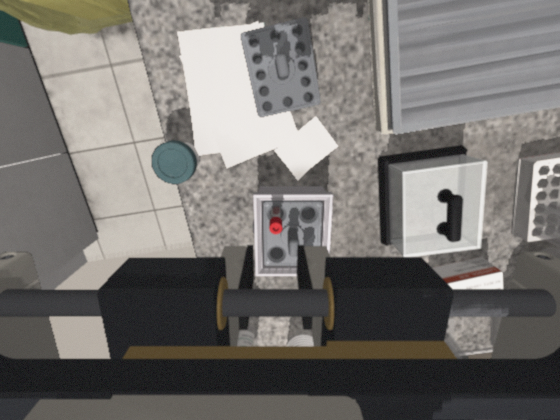

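View pics/s20z.png

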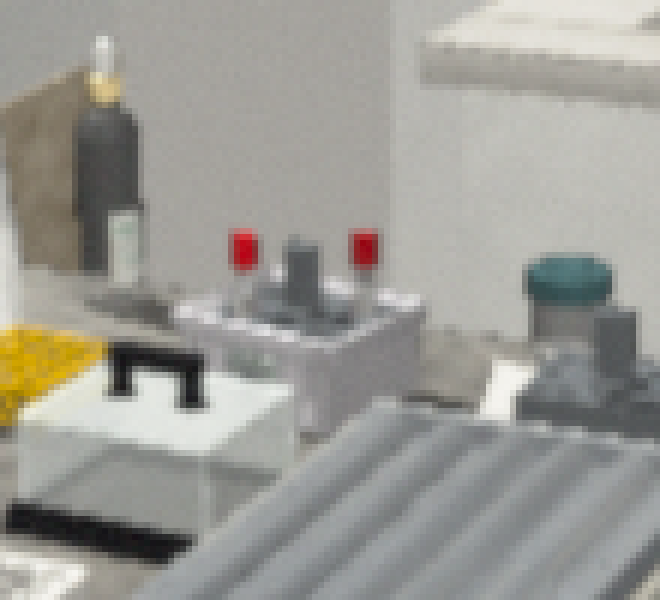

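Both tubes stand at equal height in diagonal bores: in the side crop the caps are at (243,250) and (365,248). Next I'll measure the hood.

```bash
python3 - <<'E'
from h import *
f=load("pics/w20.npz");T=f["T"];W=cloud(f,c2w(f,T))
box(W,(365,135,500,256),.055,.072,"hoodtop")
box(W,(365,135,500,256),.088,.11,"hoodbar")
m=box(W,(245,185,340,240),.056,.063,"rim")
E
python3 -m inch '0.6 -0.095 0.55 0.03 0 0.004 -0.153; 0.6 -0.095 0.55 0.03 0 0.004 -0.153; 0.6 -0.095 0.55 0.03 0 0.004 -0.153; 0.6 -0.095 0.55 0.03 0 0.004 -0.153; 0.6 -0.095 0.55 0.03 0 0.004 -0.153; 0.6 -0.095 0.55 0.03 0 0.004 -0.153'
python3 - <<'E'
from h import *
f,C,T=snap("wrist","w21");f,C,T=snap("wrist","w21");print(T)
E
```

```text
hoodtop 6620 rect [ 583.9 -113.1] [ 98.2 113.8] 88.8 mean [ 0.5778 -0.1162  0.0655] zmed 0.0658
hoodbar 642 rect [ 583.3 -113.6] [14.2 55.5] 88.5 mean [ 0.5818 -0.1148  0.0935] zmed 0.0942
rim 971 rect [ 564.2 -294.9] [97.8 60.5] 81.0 mean [ 0.5581 -0.2947  0.0576] zmed 0.0576
t: 30.25
eef_pos: [0.568, -0.1481, 0.2443]
ee_rot: [-3.141, -0.009, -3.141]
force: [-0.1, -0.3, 0.1]
width: 0.0348
[[-9.99966685e-01  1.16561285e-05 -8.16259117e-03  5.67828313e-01]
 [ 1.37063365e-05  9.99999968e-01 -2.51115327e-04 -1.48687651e-01]
 [ 8.16258799e-03 -2.51218841e-04 -9.99966654e-01  2.44639996e-01]
 [ 0.00000000e+00  0.00000000e+00  0.00000000e+00  1.00000000e+00]]
```

View pics/w21.png

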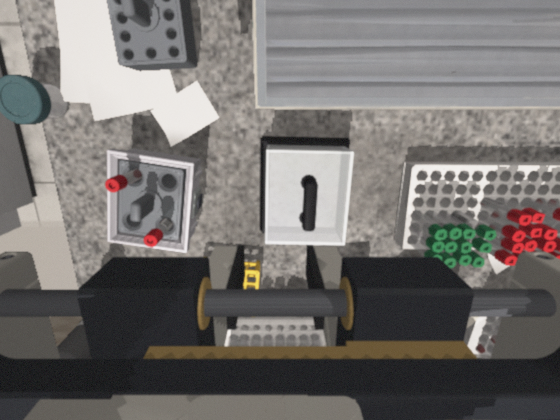

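Run:
```python
from h import *
f=load("pics/w21.npz");T=f["T"];W=cloud(f,c2w(f,T))
box(W,(255,135,360,250),.055,.072,"hoodtop")
box(W,(255,135,360,250),.088,.11,"hoodbar")
box(W,(95,140,205,255),.053,.063,"rim")
inch(T,[.5825,-.1125,.15],-np.pi-np.radians(1.3))
```

```text
hoodtop 7368 rect [ 583.7 -112.7] [ 97.1 113. ] 88.7 mean [ 0.5793 -0.1131  0.0659] zmed 0.0659
hoodbar 663 rect [ 583.4 -112.7] [14.2 55.9] 88.2 mean [ 0.5821 -0.1132  0.094 ] zmed 0.0943
rim 5178 rect [ 590.8 -298.7] [ 98.5 114.4] 80.9 mean [ 0.5868 -0.2972  0.0556] zmed 0.055
shift [-0.0515  0.1207  0.315 ] turn [-0.0003 -0.0078  0.0217]
```

```bash
python3 -m inch '0.6 -0.05 0.121 0.1 0 -0.004 0.022; 0.6 -0.05 0.121 0.2 0 -0.004 0.022; 0.6 -0.05 0.121 0.315 0 -0.004 0.022; 0.6 -0.05 0.121 0.315 0 -0.004 0.022; 0.6 -0.05 0.121 0.315 0 -0.004 0.022; 0.6 -0.05 0.121 0.315 0 -0.004 0.022'
python3 - <<'E'
from h import *
f,C,T=snap("wrist","w22");f,C,T=snap("wrist","w22");W=cloud(f,C);print(T[:3,3])
box(W,(200,60,360,258),.055,.072,"hoodtop")
box(W,(200,60,360,258),.088,.11,"hoodbar")
inch(T,[.5825,-.1125,.071],-np.pi-np.radians(1.3))
E
```

```text
t: 30.95
eef_pos: [0.5837, -0.1128, 0.1532]
ee_rot: [-3.141, 0.001, 3.118]
force: [-0.9, 0.3, 0.3]
width: 0.0349
[ 0.58370192 -0.11258874  0.15326376]
hoodtop 14963 rect [ 546.9 -108.8] [119.5 161. ] 88.5 mean [ 0.5468 -0.1113  0.0651] zmed 0.0657
hoodbar 1222 rect [ 583.1 -112.3] [13.4 54.9] 88.1 mean [ 0.5815 -0.1124  0.0942] zmed 0.0944
shift [0.0043 0.0003 0.2742] turn [-0.0002  0.0011 -0.0009]
```

View pics/w22.png

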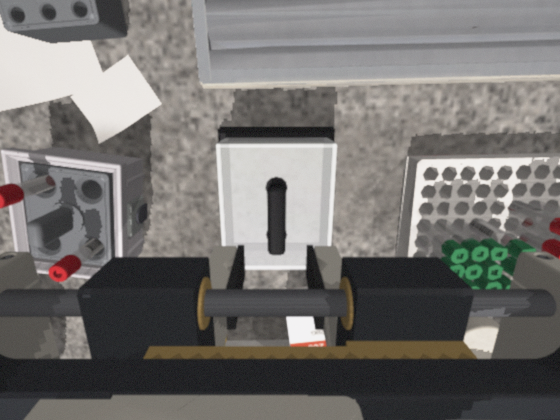

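The bar (276,215) is centred between the fingers. I'll go down and grip it.

```bash
python3 -m inch '0.6 0.003 0.001 0.12 0 0 0; 0.6 0.003 0.001 0.22 0 0 0; 0.6 0.003 0.001 0.272 0 0 0; 0.6 0.003 0.001 0.272 0 0 0; 0.6 0.003 0.001 0.272 0 0 0; 0.6 0.003 0.001 0.272 0 0 0'; python3 -m inch '1 0 0 0 0 0 0; 1 0 0 0 0 0 0; 1 0 0 0 0 0 0; 1 0 0 0 0 0 0; 1 0 0 0 0 0 0; 1 0 0 0 0 0 0' 50
```

```text
t: 31.65
eef_pos: [0.5827, -0.1116, 0.0713]
ee_rot: [-3.142, 0.001, 3.119]
force: [-0.3, 0.2, 0.2]
width: 0.035
t: 32.25
eef_pos: [0.5817, -0.1117, 0.0699]
ee_rot: [-3.141, -0.002, 3.119]
force: [-1.5, 1.0, 4.5]
width: 0.0138
```

```bash
python3 -m inch '1 0 0 -0.05 0 0 0; 1 0 0 -0.15 0 0 0; 1 0 0 -0.28 0 0 0; 1 0 0 -0.4 0 0 0; 1 0 0 -0.52 0 0 0; 1 0 0 -0.52 0 0 0; 1 0 0 -0.52 0 0 0'
python3 - <<'E'
from h import *
f,C,T=snap("side","s23");f,C,T=snap("wrist","w23");print(T[:3,3])
im=cv2.imread("pics/s23.png");cv2.imwrite("pics/s23z.png",cv2.resize(im[80:240,180:380],(750,600),interpolation=3))
inch(T,[.590,-.298,.226],-np.pi-np.radians(9.2))
E
```

```text
t: 32.95
eef_pos: [0.5817, -0.1114, 0.2257]
ee_rot: [3.141, -0.001, 3.118]
force: [1.0, -0.1, -3.2]
width: 0.0134
[ 0.58104355 -0.1114733   0.22446935]
shift [-0.0444 -0.6209 -0.0055] turn [ 0.0002 -0.0033  0.131 ]
```

View pics/s23z.png

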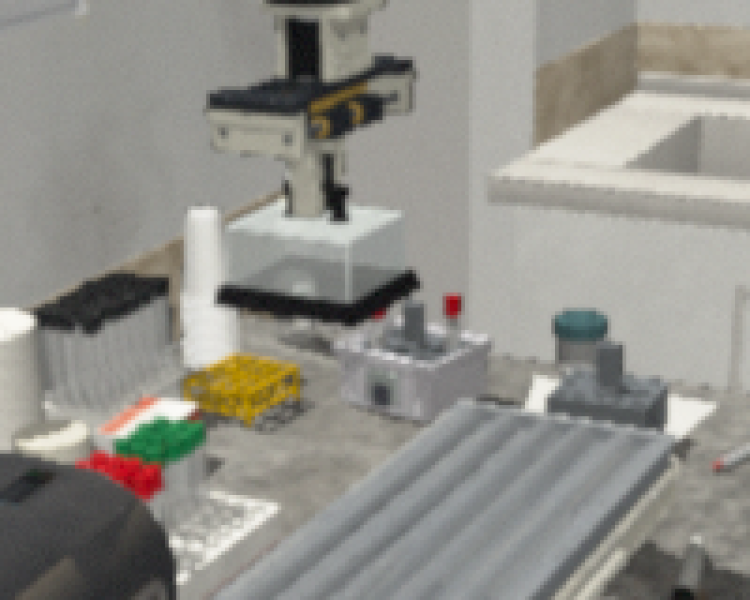

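View pics/w23.png

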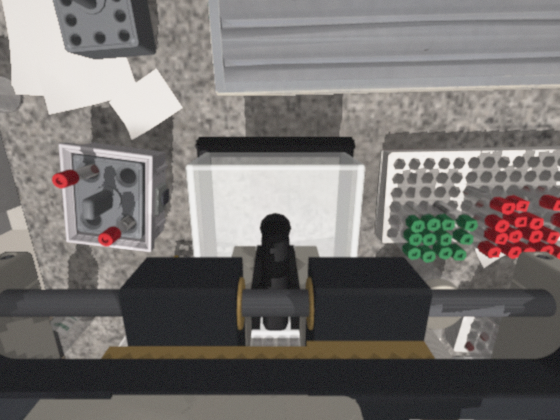

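```bash
python3 -m inch '1 -0.042 -0.62 -0.01 0 -0.002 0.131; 1 -0.042 -0.62 -0.01 0 -0.002 0.131; 1 -0.042 -0.62 -0.01 0 -0.002 0.131; 1 -0.042 -0.62 -0.01 0 -0.002 0.131; 1 -0.042 -0.62 -0.01 0 -0.002 0.131; 1 -0.042 -0.62 -0.01 0 -0.002 0.131; 1 -0.042 -0.62 -0.01 0 -0.002 0.131'
cat > hl.py <<'E'
from h import *
import sys
f=load(sys.argv[1]);T=f["T"];W=cloud(f,c2w(f,T));yaw=np.radians(-9.2)+np.pi
e=np.array([np.cos(yaw),np.sin(yaw),0]);g=np.array([np.sin(yaw),-np.cos(yaw),0])
D=W-T[:3,3];L=np.stack([D@e,D@g,W[...,2]],-1);zt=T[2,3]-.070
# top plane (z66)
m=(abs(L[...,2]-(zt+.066))<.006)&(abs(L[...,1])<.045)&(L[...,0]>.02)&(L[...,0]<.055);m[240:]=0;P=L[m]
for _ in range(6):
    A=np.c_[P[:,:2],np.ones(len(P))];c,*_=np.linalg.lstsq(A,P[:,2],rcond=None);r=P[:,2]-A@c;P=P[abs(r)<2*r.std()+1e-6]
print("T",T[:3,3],"top plane",c.round(4),len(P))
def ext(n,lo,hi):
    m=(L[...,2]>lo)&(L[...,2]<hi)&(abs(L[...,1])<.08)&(L[...,0]>.03)&(L[...,0]<.09);m[240:]=0;P=L[m]
    if len(P)<20: print(n,len(P));return
    Q=P[abs(P[:,1])<.035]
    print(n,len(P),"x edge",np.percentile(Q[:,0],[1,98,99.7]).round(4),"y",np.percentile(P[:,1],[.5,99.5]).round(4), "x max at y-,y+",[np.percentile(P[abs(P[:,1]-y)<.01][:,0],99).round(4) for y in(-.03,.03)])
ext("skirt",zt-.003,zt+.022);ext("cleartop",zt+.06,zt+.07);ext("rim",.05,.063)
E
python3 - <<'E'
from h import *
snap("side","s24");f,C,T=snap("wrist","w24");print(T)
im=cv2.imread("pics/s24.png");cv2.imwrite("pics/s24z.png",cv2.resize(im[80:240,200:400],(750,600),interpolation=3))
E
python3 hl.py pics/w24.npz
```

```text
t: 33.75
eef_pos: [0.5896, -0.2973, 0.2272]
ee_rot: [3.141, -0.002, 2.981]
force: [0.8, -0.0, -1.1]
width: 0.0134
[[-9.87319017e-01  1.58743550e-01 -1.28203163e-03  5.89892823e-01]
 [ 1.58743446e-01  9.87319849e-01  1.83003550e-04 -2.96950584e-01]
 [ 1.29482591e-03 -2.28312336e-05 -9.99999161e-01  2.27671454e-01]
 [ 0.00000000e+00  0.00000000e+00  0.00000000e+00  1.00000000e+00]]
T [ 0.58989282 -0.29695058  0.22767145] top plane [-0.0025 -0.0021  0.2236] 8549
skirt 2700 x edge [0.0544 0.0635 0.0636] y [-0.0561  0.0546] x max at y-,y+ [np.float64(0.0635), np.float64(0.0635)]
cleartop 7996 x edge [0.0302 0.0545 0.0547] y [-0.0482  0.0471] x max at y-,y+ [np.float64(0.0546), np.float64(0.0546)]
rim 92 x edge [0.0552 0.0555 0.0555] y [-0.0495  0.0456] x max at y-,y+ [np.float64(0.0554), np.float64(0.0555)]
```

View pics/w24.png

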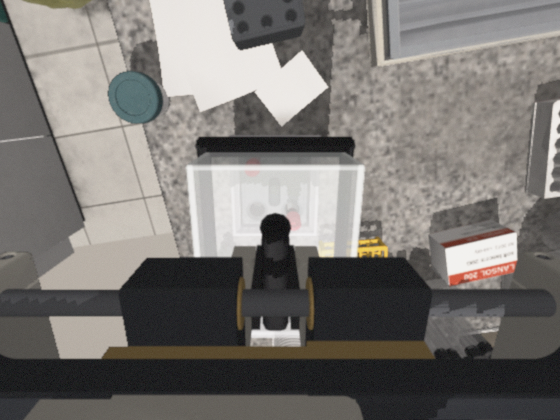

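View pics/s24z.png

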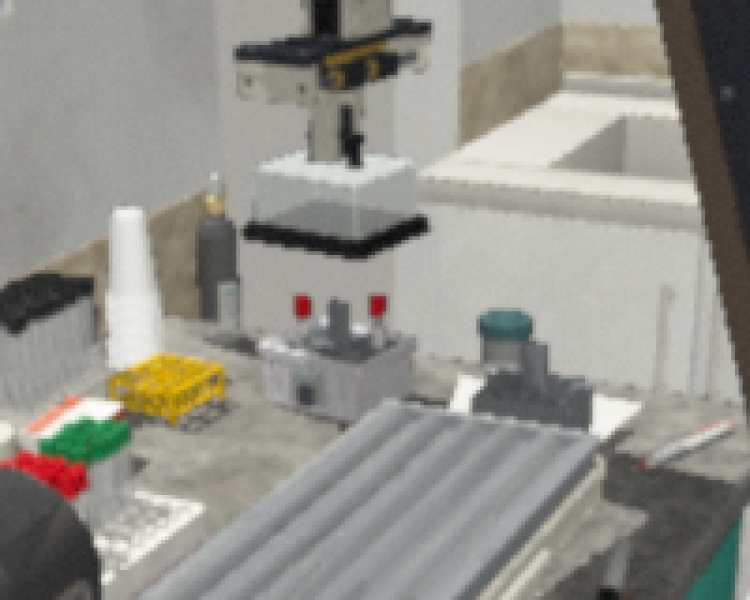

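```bash
python3 -m inch '1 0 -0.002 0.08 0 0 0; 1 0 -0.003 0.2 0 0 0; 1 0 -0.003 0.26 0 0 0; 1 0 -0.003 0.29 0 0 0; 1 0 -0.003 0.29 0 0 0; 1 0 -0.003 0.29 0 0 0; 1 0 -0.003 0.29 0 0 0'
python3 - <<'E'
from h import *
snap("side","s25");f,C,T=snap("wrist","w25");print(T[:3,3])
im=cv2.imread("pics/s25.png");cv2.imwrite("pics/s25z.png",cv2.resize(im[110:210,230:350],(720,600),interpolation=3))
E
python3 hl.py pics/w25.npz
```

```text
t: 34.55
eef_pos: [0.5909, -0.2989, 0.1432]
ee_rot: [-3.141, 0.003, 2.982]
force: [-0.4, -0.1, -2.1]
width: 0.0132
[ 0.59076979 -0.29889038  0.14303344]
T [ 0.59076979 -0.29889038  0.14303344] top plane [-0.0073 -0.0017  0.139 ] 8556
skirt 2701 x edge [0.0542 0.0632 0.0633] y [-0.0561  0.0547] x max at y-,y+ [np.float64(0.0633), np.float64(0.0633)]
cleartop 7987 x edge [0.0303 0.0545 0.0547] y [-0.0481  0.0471] x max at y-,y+ [np.float64(0.0545), np.float64(0.0546)]
rim 0
```

View pics/w25.png

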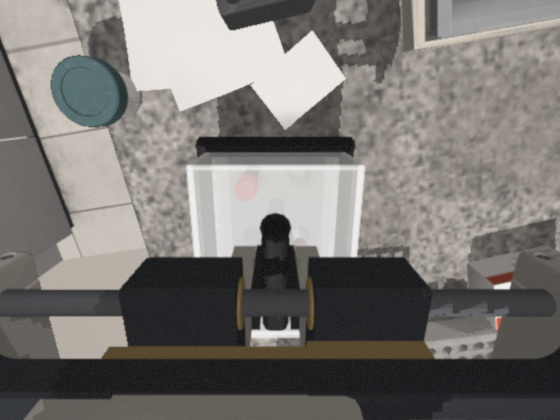

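View pics/s25z.png

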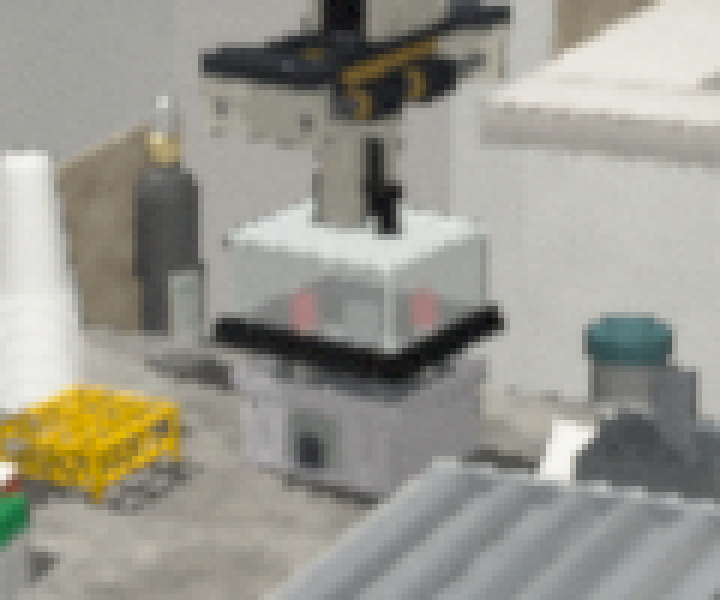

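```bash
python3 -m inch '1 0.003 0.002 0.02 0 0.004 0; 1 0.005 0.003 0.04 0 0.004 0; 1 0.005 0.003 0.05 0 0.004 0; 1 0.005 0.003 0.05 0 0.004 0; 1 0.005 0.003 0.05 0 0.004 0'
```

```text
t: 35.15
eef_pos: [0.5886, -0.2977, 0.1263]
ee_rot: [-3.141, -0.004, 2.981]
force: [0.1, -1.4, -1.3]
width: 0.0136
```

```bash
python3 -m inch '1 0 0 0.01 0 0 0; 1 0 0 0.02 0 0 0; 1 0 0 0.02 0 0 0'
```

```text
t: 35.45
eef_pos: [0.5883, -0.2976, 0.12]
ee_rot: [-3.141, -0.005, 2.981]
force: [-0.6, 0.2, -1.6]
width: 0.0135
```

No contact force, and the skirt is already about 8 mm over the rim. The last ~4 mm go in small steps.

```bash
python3 -m inch '1 0 0 0.004 0 0 0; 1 0 0 0.008 0 0 0; 1 0 0 0.008 0 0 0; 1 0 0 0.008 0 0 0'
```

```text
t: 35.85
eef_pos: [0.5886, -0.2977, 0.1182]
ee_rot: [-3.141, -0.004, 2.981]
force: [0.1, 0.1, -1.9]
width: 0.0138
```

```bash
python3 -m inch '1 0 0 0.004 0 0 0; 1 0 0 0.006 0 0 0; 1 0 0 0.006 0 0 0'
python3 - <<'E'
from h import *
snap("side","s26");f,C,T=snap("wrist","w26");print(T[:3,3],arm.get_state()["force"])
im=cv2.imread("pics/s26.png");cv2.imwrite("pics/s26z.png",cv2.resize(im[110:210,230:350],(720,600),interpolation=3))
E
python3 hl.py pics/w26.npz
```

```text
t: 36.15
eef_pos: [0.5886, -0.2977, 0.1163]
ee_rot: [-3.141, -0.004, 2.981]
force: [-0.5, -0.4, -0.8]
width: 0.0133
[ 0.58858738 -0.29767013  0.11629434] [-0.1693139   1.10317808 -2.04819583]
T [ 0.58858738 -0.29767013  0.11629434] top plane [-0.0024 -0.0018  0.1124] 8403
skirt 2704 x edge [0.0546 0.0637 0.0638] y [-0.0561  0.0547] x max at y-,y+ [np.float64(0.0637), np.float64(0.0637)]
cleartop 8012 x edge [0.0304 0.0545 0.0547] y [-0.0481  0.0472] x max at y-,y+ [np.float64(0.0546), np.float64(0.0547)]
rim 2115 x edge [0.0547 0.0631 0.0632] y [-0.0558  0.0546] x max at y-,y+ [np.float64(0.0632), np.float64(0.0631)]
```

View pics/s26z.png

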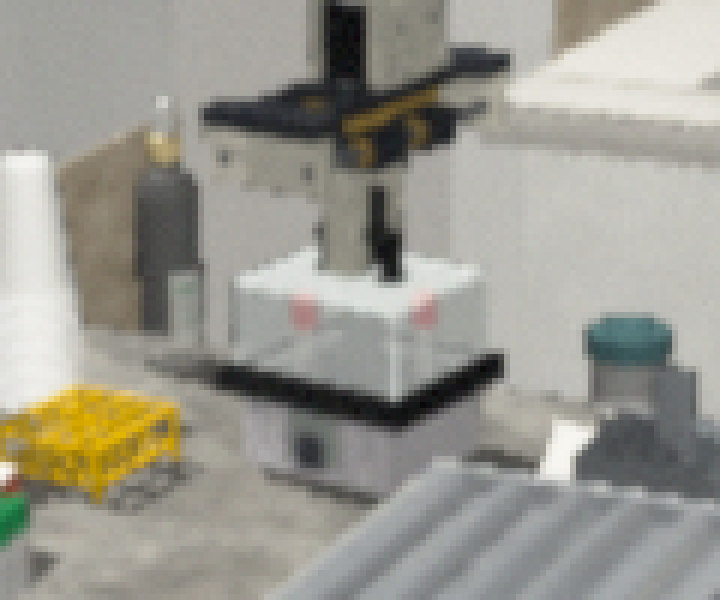

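```bash
python3 -m inch '1 0 0 0.003 0 0 0; 1 0 0 0.005 0 0 0; 1 0 0 0.005 0 0 0'
```

```text
t: 36.55
eef_pos: [0.5886, -0.2977, 0.116]
ee_rot: [-3.141, -0.003, 2.982]
force: [-2.5, 3.0, 5.9]
width: 0.0133
```

Contact at 6 N with the hood at its seated height. I'll release and rise.

```bash
python3 -m inch '0.65 0 0 0 0 0 0; 0.65 0 0 0 0 0 0; 0.65 0 0 0 0 0 0; 0.65 0 0 -0.05 0 0 0; 0.65 0 0 -0.15 0 0 0; 0.65 0 0 -0.3 0 0 0; 0.65 0.1 0 -0.45 0 0 0; 0.65 0.3 0.1 -0.5 0 0 0; 0.65 0.3 0.1 -0.5 0 0 0; 0.65 0.3 0.1 -0.5 0 0 0'
python3 - <<'E'
from h import *
snap("side","s27");f,C,T=snap("wrist","w27");print(T[:3,3]);W=cloud(f,C)
P=box(W,(180,100,380,262),.106,.118,"hoodtop");A=np.c_[P[:,:2],np.ones(len(P))];print(np.linalg.lstsq(A,P[:,2],rcond=None)[0])
box(W,(180,100,380,262),.135,.15,"bar")
f,C,_=snap("top","t27")
W=cloud(f,C);box(W,(350,215,400,275),.043,.056,"narTop");box(W,(350,120,420,215),.106,.118,"hoodtop T")
im=cv2.imread("pics/s27.png");cv2.imwrite("pics/s27z.png",cv2.resize(im[110:210,230:350],(720,600),interpolation=3))
E
```

```text
t: 37.55
eef_pos: [0.5038, -0.2529, 0.2676]
ee_rot: [3.142, -0.0, 2.982]
force: [0.2, -0.8, 0.8]
width: 0.0307
[ 0.50476073 -0.25332959  0.26670604]
hoodtop 2937 rect [ 557.9 -293.9] [96.9 47.9] 80.4 mean [ 0.554  -0.2894  0.112 ] zmed 0.1121
[ 0.0236882  -0.00685769  0.09684269]
bar 23 rect [ 566.3 -290.1] [6.4 2.5] 42.3 mean [ 0.566  -0.2903  0.1381] zmed 0.1379
narTop 425 rect [ 392.2 -285.3] [89.8 65.4] 3.1 mean [ 0.3981 -0.2915  0.0478] zmed 0.0479
hoodtop T 0 rect [0. 0.] [0. 0.] 0.0 mean [nan nan nan] zmed nanh.py:29: RuntimeWarning: Mean of empty slice.
  print(n,len(P),"rect",np.round(R[0],1),np.round(R[1],1),round(R[2],1),"mean",P.mean(0).round(4),"zmed",np.median(P[:,2]).round(4));return P
  ret = um.true_divide(
  return _methods._mean(a, axis=axis, dtype=dtype,
  ret = ret.dtype.type(ret / rcount)
```

View pics/s27z.png

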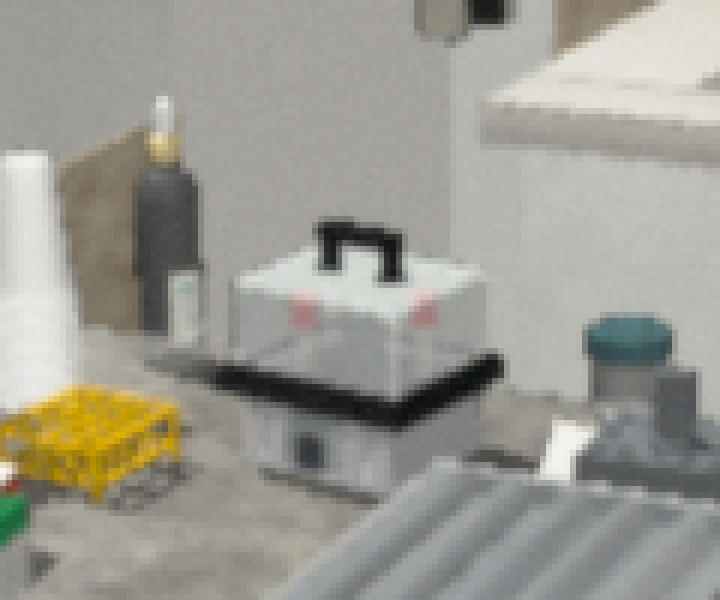

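View pics/w27.png

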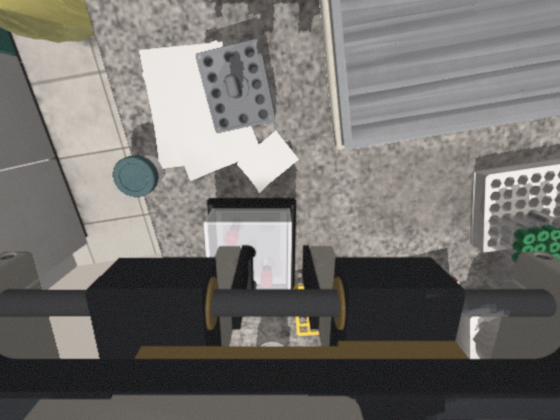

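The hood sits on the rim with both caps upright inside. I'll back off for an unobstructed check of how level it is.

```bash
python3 -m inch '0.65 0.05 0.4 -0.1 0 0 0; 0.65 0.05 0.4 -0.1 0 0 0; 0.65 0.05 0.4 -0.1 0 0 0; 0.65 0.05 0.4 -0.1 0 0 0; 0.65 0.05 0.4 -0.1 0 0 0'
python3 - <<'E'
from h import *
f,C,T=snap("wrist","w28");f,C,T=snap("wrist","w28");print(T[:3,3]);W=cloud(f,C)
yaw=np.radians(-9.2);e=np.array([np.cos(yaw),np.sin(yaw)]);g=np.array([-e[1],e[0]])
D=W[...,:2]-[.590,-.2985];X=D@e;Y=D@g
def rep(n,zl,zh,ins=1):
    m=(abs(X)<.08)&(abs(Y)<.07)&(W[...,2]>zl)&(W[...,2]<zh);m[255:]=0
    print(n,m.sum(),"x",np.percentile(X[m],[.5,99.5]).round(4),"y",np.percentile(Y[m],[.5,99.5]).round(4))
    P=np.c_[X[m],Y[m],np.ones(m.sum())];z=W[m][:,2];k=np.ones(len(z),bool)
    for _ in range(6):
        c=np.linalg.lstsq(P[k],z[k],rcond=None)[0];r=z-P@c;k=abs(r)<2.5*r[k].std()
    print("  plane",c.round(4))
    Q=np.stack([X[m],Y[m]],1);print("  rect",cv2.minAreaRect((Q*1000).astype(np.float32)))
rep("top",.106,.118);rep("bar",.136,.15);rep("skirt",.05,.07)
box(W,(100,0,300,180),.043,.056,"nar")
print(arm.get_state()["force"])
E
```

```text
t: 38.2
eef_pos: [0.5102, -0.1326, 0.2944]
ee_rot: [-3.141, -0.005, 2.983]
force: [-0.2, 0.7, -0.9]
width: 0.0308
[ 0.50994684 -0.13316223  0.29424085]
top 2421 x [-0.0561 -0.0186] y [-0.0481  0.0481]
  plane [ 0.0034 -0.0004  0.1124]
  rect ((-37.059913635253906, -0.3132209777832031), (97.38533020019531, 38.881404876708984), 89.70484161376953)Traceback (most recent call last):
  File "<stdin>", line 13, in <module>
  File "<stdin>", line 7, in rep
    return _quantile_unchecked(
        a, q, axis, out, overwrite_input, method, keepdims, weights)
    return _ureduce(a,
                    func=_quantile_ureduce_func,
    ...<5 lines>...
                    overwrite_input=overwrite_input,
                    method=method)
    r = func(a, **kwargs)
    result = _quantile(arr,
                       quantiles=q,
    ...<2 lines>...
                       out=out,
                       weights=wgt)
    slices_having_nans = np.isnan(arr[-1, ...])
                                  ~~~^^^^^^^^^
IndexError: index -1 is out of bounds for axis 0 with size 0
```

View pics/w28.png

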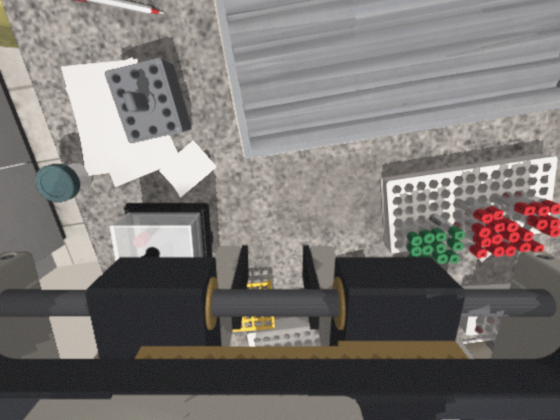

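Run:
```python
from h import *
f=load("pics/w28.npz");W=cloud(f,c2w(f,f["T"]))
box(W,(95,45,195,150),.043,.056,"nar")
s=arm.get_state();print(s["t"],s["qd"].round(4),s["force"].round(1))
arm.job_done()
```

```text
nar 3609 rect [ 393.6 -282. ] [90.1 74.6] 3.0 mean [ 0.3922 -0.2802  0.0482] zmed 0.0482
38.3 [-0.0108 -0.0022 -0.0047 -0.0011 -0.0008 -0.0015] [-0.3 -0.4 -0.1]
the job is handed in; nothing more can be done
```

I handed the job in at t = 38.3 s, and as far as my checks show, everything is in place. The four-bore adapter is in the bucket, the two tubes stand in its far-left and near-right bores, the hood is on the rim, and nothing is held. No verdict is reported on hand-in.

**Last checks**
- **Hood:** its top was at z 0.1124 m, against 0.112 m expected when seated. It was level to about 0.003 rad and within about 1 mm of the bucket centre.
- **Tubes:** before the hood went on, both caps stood at equal height in the side view, and they still looked upright through it. Only the near tube could be measured; the other was judged from the pictures.
- **Adapter in the bucket:** its tab top was at z 0.095 m, against 0.096 m expected.
- **Other adapter:** it measured within 1 mm of its starting position.

**What went wrong or disagreed**
- The first try at lowering the adapter caught on the bucket's flare, at about 33 N on the force reading, and tipped it 7° in the grip. I lifted it, levelled it by turning the tool and re-centred it. The second descent went in without contact.
- The top and wrist cameras disagreed by about 2 mm, so I took values in between and checked them against contact forces.
- One hood levelness reading, taken while the gripper partly blocked the view, gave 0.024 rad. The clearer one afterwards gave 0.003 rad.
- At the end the far side of the hood and its bar were hidden by the gripper, so I measured only its near part.

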